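Probe card changeover at the probe station

TASK

Change over the probe card: swing the holder's clamp open, lift the old card (red handle) out and lay it flat in the grey tray, then set the new card (blue handle) into the holder with its gold contacts towards the white connector. Feel that it sits fully home and flat in the pocket before you bring the clamp down, let go of it, and only then close the clamp fully. Clear the bench by stacking all loose closed card cases squarely, one on another, on the black case on the storage plate, and leave everything else where it stands.

Things in the scene. Friction and masses are not known exactly. Their poses are not given: they have to be found in the camera images.
- pocket (a point): Card holder: black nest on a steel base plate, fixed. Point: centre of the pocket's floor, 24 mm above the bench. Pocket 52.4 (x) by 114.4 (y) by 5 mm deep, open above, walls about 12 mm thick; z up, +y points to the white edge connector at one end, +x to the clamp's hinge.
- clamp (a joint): Hinged clamp frame, rad: 0 = closed, level over the card's edges (0.5 mm above a card fully home); grows as it swings up and over to the far side (pocket's +x), stop at 2.1. Stiff hinge: stays where left; about 4 N at the handle moves it. Frame 140 (y) by 69 mm, 7 thick, window 37 by 88 mm through which the card's handle stands.
- clamp_handle (a point): Centre of the clamp's yellow handle: round bar 16 mm thick, 44 long, parallel to the hinge (this point's y), 26 mm out from the frame on a 14 mm wide stem. Pinched end to end (44 mm) it pivots between the fingers; or pinch it across. Closed, it is 42 mm above the bench, only bench below. It runs on a circle of 113 mm radius about the hinge.
- clamp_hinge (a point): Point on the clamp's hinge axis, midway; the axis runs along this point's y (pocket's y), 46 mm above the bench.
- new_grip (a point): New probe card: green board 50 (x) by 112 (y) by 6 mm, blue handle, about 0.14 kg. Point: middle of the handle's bar (14 wide in x, 60 long in y, 14 high), 33 mm above the board's underside; 20 mm free under the bar. Fully home when it is 33 mm above the pocket's floor (1.2 mm play each side); caught on the rim it stands up to 5 mm higher or tilted.
- new_contacts (a point): The new card's gold edge contacts: middle of its +y end, on the board, 50 mm from its centre. They belong at the connector end (+y) of the pocket.
- old_grip (a point): Old probe card, the same shape with a red handle, in the holder at the start. This point is the middle of its handle's bar, 33 mm above the board's underside.
- tray_in (a point): Grey open tray for the card taken out, with a dark foam floor; this point is the centre of its floor, 5 mm above the bench. Inside 80 mm (x) by 140 mm (y); walls 5 mm thick, rim 18 mm above the bench. Fixed.
- plate_top (a point): Grey storage plate 100 mm (x) by 170 mm (y), 8 mm thick, fixed; centre of its top.
- base_mid (a point): Closed black card case that already stands on the storage plate: 62 mm (x) by 132 mm (y) by 46 mm high, 0.55 kg; this point is its centre, half-way up. The column grows on it.
- case1_mid (a point): Closed card case, white (blue label): 62 mm (x) by 132 mm (y) by 46 mm high, flat lid, 0.22 kg, centre, half-way up. May be absent.
- case2_mid (a point): Closed card case, grey: 62 mm (x) by 132 mm (y) by 46 mm high, flat lid, 0.22 kg, centre, half-way up. May be absent.
- case3_mid (a point): Closed card case, blue: 62 mm (x) by 132 mm (y) by 46 mm high, flat lid, 0.22 kg, centre, half-way up. May be absent.
- case4_mid (a point): Closed card case, orange: 62 mm (x) by 132 mm (y) by 46 mm high, flat lid, 0.22 kg, centre, half-way up. May be absent.
- bottle_c (a point): Bystander: white closed bottle, 62 mm across, 165 mm tall; point on its axis 10 mm above its origin. Leave it alone.
- jar_c (a point): Bystander: amber jar with black cap, 56 mm across, 70 mm tall; point on its axis 10 mm above its origin. Leave it alone.
- shipper_c (a point): Bystander: blue round single-wafer shipper, 116 mm across, 22 mm high; point on its axis 10 mm above its origin. Leave it alone.
- gelbox_c (a point): Bystander: small black chip box 62 x 62 x 16 mm; point on its axis 10 mm above its origin. Leave it alone.
- lens_c (a point): Bystander: brass objective lens standing up, 32 mm across, 56 mm tall; point on its axis 10 mm above its origin. Leave it alone.
- driver_c (a point): Bystander: screwdriver 170 mm long lying flat. Leave it alone.
- wrench_c (a point): Bystander: wrench 160 mm long lying flat. Leave it alone.

How it is judged:
By the outcome, as a careful person would: the job done as asked, in the order asked, and still so for the second after the job is handed in, with the robot touching nothing.
Of case1, case2, case3, case4 only 2 to 4 are there at a start; the rules pass over those that are not, and their reading is None.
At some moment in a run one of new may be knocked a few centimetres aside while the robot is not near it.
Once in a run the grip may slacken for a moment while it holds something.
It also fails if it takes over 210 s, if anything falls off the work surface, if the arm or the gripper's body presses on something with over 40 N, if the wrist force passes 120 N, or if a joint passes its speed limit or range.

ROBOT

A 6-joint arm with a two-finger parallel gripper is mounted at the origin on the work surface. World frame = base frame: x ahead of the robot, y to its left, z up, the work surface at z = 0. Lengths are in m, angles in rad, forces in N, time in s.
With the tool pointing down it reaches from about 0.35 to 0.775 m from the base axis. Payload 7.3 kg.
Tool frame: the origin (TCP) lies on the centre line of the jaws, within the pads' length; the fingertips stand 25 mm ahead of it and the grasp point (between the pads) lies 6 mm ahead of it; z points along the fingers, y is the line along which they close (so a half turn about z gives the same grasp; the last joint's range is limited). The gripper opens to 92 mm and grips with 3 to 60 N. Pads are 19 mm wide; open, the fingers measure 130 mm over their backs; the gripper's body (75 mm by 190 mm) begins 47 mm behind the grasp point.
Start: joints at [-1.269, 0.342, 1.524, -0, 1.275, -0.146], TCP at [0.227, -0.473, 0.252] pointing down, gripper open.
Joint ranges: [-2.53, 2.53], [-0.77, 2.02], [0.04, 2.7], [-1, 4.14], [0.28, 2.66], [-3.11, 3.11]. Speed limits (rad/s): [2.57, 2.57, 3.14, 3.14, 3.14, 3.14].

INTERFACE

Orientations are given as [roll, pitch, yaw] about the fixed x, y, z axes, in that order (R = Rz(yaw) Ry(pitch) Rx(roll)).
In Python, from cell import status, read_camera, camera_info, ticket, models gives the robot as it stands.
- The arm moves only by the tool send_rows, never from a script. Its argument "plan" is a list of rows, each an object with "offset": the shift along the tool's x, y, z in mm, a list of three; "yaw": the turn about the tool's z in rad. In form: [{"offset": [dx, dy, dz], "yaw": yaw}, ...]. A call has 1 to 20 rows; each row shifts and turns the commanded pose from where the row before left it, along the tool's axes as they then stand; what a row does not reach is not made up. A row lasts 1/10 s, in which the tool goes at most 50 mm and 8.59 degrees, less where a joint would pass 70% of its speed; a pose out of reach is approached as far as the arm can. A call is refused whole if a number of a shift passes 50 or a number of a turn 0.15, either way. A call with a gripper value outside its range is refused whole. "hand" is the closure, from 0 (fully open) to 1 (shut), set as the call begins (left out, the last holds). The fingers move at their own pace and stop on an object; "squeeze" is the grip in N (left out, the last holds). Time passes only in rows, so rows that do not move let the fingers close. It gives the time, the measured TCP pose, the force, the opening and the grip force at its end, in the units of the state.
- status.observe(): the state, without advancing time (a new reading comes with each control period).
- read_camera(name): name is "scene" or "top" or "wrist"; returns the picture (480x640x3 uint8, red, green, blue); there is no depth.
- camera_info(name): a dict with "vfov" (degrees; the focal length in pixels is half the picture's height over the tangent of half this angle, whatever the lens; pixels are square), "cx", "cy" (the principal point, pixels), "distortion" ([k1, k2, p1, p2, k3] as OpenCV has them; the pictures are not rectified), "origin" and "attitude" of the camera in the world. Camera axes: x right, y down, z forward; pixel columns grow to the right and rows downward; lengths in m; the calibration is good to about 2 mm. A picture is of the moment at which its call begins: read the wrist's pose just before it. camera_info takes no time and is no camera call; for the wrist camera it gives the pose at the moment of the call.
- ticket.hand_in(): hands the job in; it is judged then, once.
Trained networks look in the newest picture that a camera, given by its name, has taken for a name from the list of things; names that differ only in an ending like _2 or _b are one class to them, and where a whole thing is asked for, a point or a joint stands for the part that bears it (a point fixed in the world has none). Each returns a list of dicts, best first, with "conf" (0 to 1); they miss things now and then, are a little off and sometimes report something else, mostly with a low value. They report only what shows in the picture. A call takes as long as a camera call.
- models.regions_of(camera, label): "mask" (480x640 bool, what is visible of it) and "extent" ([left, top, right, bottom] in pixels, round what is visible of it).
The state is a dict: "time": time; "qpos": joint angles; "qvel": joint speeds; "joint_efforts": joint torques, N m; "tool_pos": TCP position; "tool_rot": TCP orientation; "contact_force": force on the tool from outside, world axes, zero at the start; "torque": the same for the moment, N m; "opening": finger opening in m; "grip_force": force on a finger pad.
Only numpy, scipy, OpenCV 4.12 (cv2) and the standard library are available. Lean on these libraries where they do the work, as an engineer would, in place of code of your own. Each camera call takes 0.05 s, during which the arm holds its last target. There are 200 camera calls.

## Working session

There is one attempt and no reset: what is moved stays moved. The work goes in short steps, Python scripts to look and compute and a tool call to move; the robot and the scene stay as the last step left them, time stands still between calls to the robot, and variables do not carry over. Pictures are saved under pics/ and viewed, at most 14 in all, crops included, and the job is handed in when it is done.

Besides the shell and the picture viewer there is one more tool, called after "Emit:" as a command line: name --argument value ..., lists and objects as JSON in quotes. send_rows: Moves the arm, as the interface text tells. Its arguments: {"type":"object","properties":{"plan":{"type":"array"},"hand":{"type":"number"},"squeeze":{"type":"number"}},"required":["plan"]}

```bash
ls; mkdir -p pics; cat > h.py <<'E'
import numpy as np, cv2
from scipy.spatial.transform import Rotation as R
from cell import status, read_camera, camera_info, ticket, models
def rot(a):
    a=np.array(a,float)
    return a if a.shape==(3,3) else (R.from_quat(a).as_matrix() if a.size==4 else R.from_euler('xyz',a).as_matrix())
def K(ci):
    f=240/np.tan(np.radians(ci['vfov'])/2); return np.array([[f,0,ci['cx']],[0,f,ci['cy']],[0,0,1]])
def ray(ci,px,z):
    "pixels -> world points on plane z"
    px=np.array(px,float).reshape(-1,1,2)
    u=cv2.undistortPoints(px,K(ci),np.array(ci['distortion'],float)).reshape(-1,2)
    d=np.c_[u,np.ones(len(u))]@rot(ci['attitude']).T; o=np.array(ci['origin'])
    return o+d*((z-o[2])/d[:,2])[:,None]
def proj(ci,P):
    P=np.array(P,float).reshape(-1,3); Rm=rot(ci['attitude'])
    r=cv2.Rodrigues(Rm.T)[0]; t=-Rm.T@np.array(ci['origin'])
    return cv2.projectPoints(P,r,t,K(ci),np.array(ci['distortion'],float))[0].reshape(-1,2)
def save(img,name): cv2.imwrite('pics/'+name+'.png',img[:,:,::-1])
E
python3 - <<'E'
from h import *
print(status.observe())
for c in ('scene','top','wrist'):
    print(c,camera_info(c)); save(read_camera(c),c+'0')
E
```

```text
pics
{'time': 0.0, 'qpos': array([-1.26897226e+00,  3.42723156e-01,  1.52506948e+00, -1.78797994e-05,
        1.27543031e+00, -1.46001758e-01]), 'qvel': array([ 3.70273670e-04,  1.78973589e-03,  1.23007178e-03, -7.21718283e-04,
       -1.03378827e-03,  4.39184404e-05]), 'joint_efforts': array([ 2.22362396e-03, -4.31226969e+01, -2.44228542e+01,  7.18719140e-02,
        5.58946654e-02, -1.39408307e-04]), 'tool_pos': array([ 0.22722228, -0.4728346 ,  0.25102642]), 'tool_rot': array([-3.13997722e+00, -2.20265360e-04,  4.47830870e-01]), 'contact_force': array([ 0.96821189, -0.1389785 , -0.19026764]), 'torque': array([ 0.03097069,  0.03362597, -0.06719536]), 'grip_force': 0.0, 'opening': 0.0918115310874176}
scene {'vfov': 53.37427706950128, 'cx': 315.5593958387216, 'cy': 238.24802559076085, 'distortion': array([-0.0253536,  0.       ,  0.       ,  0.       ,  0.       ]), 'origin': array([ 1.04715202, -0.15074634,  0.79123704]), 'attitude': array([-2.51924786, -0.01033009,  1.30795435])}
top {'vfov': 43.40290638836285, 'cx': 313.10014556210507, 'cy': 234.1792654553808, 'distortion': array([-0.05974507,  0.        ,  0.        ,  0.        ,  0.        ]), 'origin': array([0.38228214, 0.00917501, 1.51283756]), 'attitude': array([-3.01546917, -0.00998514, -1.5456052 ])}
wrist {'vfov': 67.7389949461277, 'cx': 321.7781740878773, 'cy': 239.13712298051286, 'distortion': array([-0.07133516,  0.        ,  0.        ,  0.        ,  0.        ]), 'origin': array([ 0.29579986, -0.44059303,  0.38460868]), 'attitude': array([ 2.85473169e+00,  9.97603006e-04, -1.12342184e+00])}
```

View pics/top0.png

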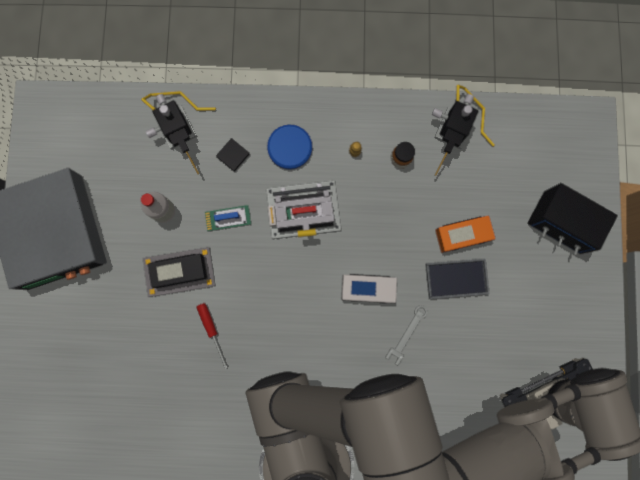

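View pics/scene0.png

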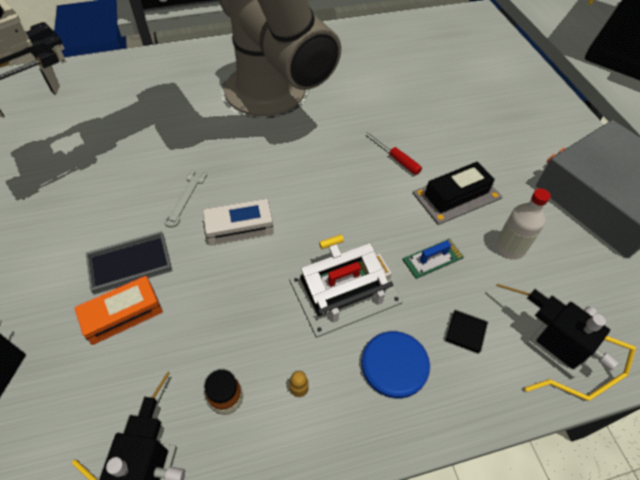

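```bash
python3 - <<'E'
from h import *
top=read_camera('top'); ci=camera_info('top')
names={'clamp':.05,'clamp_handle':.042,'new_grip':.04,'new_contacts':.006,'old_grip':.057,'tray_in':.018,'pocket':.03,'plate_top':.008,'base_mid':.054,'case1_mid':.046,'case2_mid':.046,'case3_mid':.046,'case4_mid':.046,'bottle_c':.165,'jar_c':.07,'shipper_c':.022,'gelbox_c':.016,'lens_c':.056,'driver_c':.01,'wrench_c':.005}
for n,z in names.items():
    r=models.regions_of('top',n)
    for q in r[:2]:
        m=q['mask'].astype(np.uint8)
        cs,_=cv2.findContours(m,0,2)
        if not cs: continue
        c=max(cs,key=cv2.contourArea)
        w=ray(ci,c.reshape(-1,2),z)[:,:2]*1000
        (x,y),(a,b),t=cv2.minAreaRect(w.astype(np.float32))
        print(n,round(q['conf'],2),np.round(q['extent']),'ctr %.0f %.0f size %.0f %.0f ang %.1f'%(x,y,a,b,t))
print(status.observe()['time'])
E
```

```text
clamp 0.93 [273. 190. 333. 237.] ctr 622 22 size 119 138 ang 9.0
clamp 0.32 [146. 254. 208. 285.] ctr 471 328 size 69 141 ang 9.7
clamp_handle 0.75 [194. 304. 226. 359.] ctr 328 239 size 142 28 ang 25.7
clamp_handle 0.62 [273. 185. 336. 239.] ctr 623 23 size 119 143 ang 8.4
new_grip 0.55 [204. 206. 249. 232.] ctr 604 211 size 49 110 ang 11.1
new_grip 0.3 [268. 183. 341. 240.] ctr 629 24 size 133 174 ang 7.4
new_contacts 0.6 [204. 203. 251. 233.] ctr 609 215 size 53 113 ang 11.6
old_grip 0.88 [286. 203. 324. 222.] ctr 622 23 size 32 87 ang 8.3
old_grip 0.17 [203. 208. 251. 232.] ctr 601 208 size 51 109 ang 10.7
tray_in 0.76 [428. 262. 490. 299.] ctr 470 -363 size 89 157 ang 4.5
tray_in 0.58 [270. 123. 313. 167.] ctr 796 62 size 113 115 ang 1.6
plate_top 0.67 [143. 246. 213. 295.] ctr 468 333 size 104 176 ang 10.1
plate_top 0.15 [344. 272. 399. 305.] ctr 440 -144 size 133 71 ang 87.6
base_mid 0.96 [148. 254. 208. 289.] ctr 471 328 size 68 142 ang 10.7
case1_mid 0.94 [345. 272. 398. 302.] ctr 439 -139 size 132 67 ang 87.9
case4_mid 0.6 [435. 217. 492. 255.] ctr 579 -374 size 69 145 ang 15.0
jar_c 0.83 [389. 142. 414. 167.] ctr 770 -215 size 54 68 ang 46.5
shipper_c 0.94 [271. 125. 310. 169.] ctr 795 63 size 118 112 ang 2.1
shipper_c 0.61 [344. 272. 398. 304.] ctr 440 -142 size 133 68 ang 87.9
gelbox_c 0.97 [216. 140. 248. 172.] ctr 771 209 size 65 63 ang 51.8
lens_c 0.73 [349. 141. 364. 161.] ctr 782 -99 size 33 30 ang 0.8
lens_c 0.51 [267. 178. 341. 243.] ctr 626 25 size 130 171 ang 8.6
driver_c 0.76 [192. 303. 229. 368.] ctr 315 239 size 172 28 ang 24.5
wrench_c 0.66 [385. 306. 427. 366.] ctr 326 -238 size 38 141 ang 59.4
1.2
```

Emit:
send_rows --plan '[{"offset":[0,0,0],"yaw":0.1},{"offset":[0,0,0],"yaw":0.1},{"offset":[0,0,0],"yaw":0.1},{"offset":[28,-29,-3],"yaw":0},{"offset":[28,-29,-3],"yaw":0},{"offset":[28,-29,-3],"yaw":0},{"offset":[28,-29,-3],"yaw":0},{"offset":[28,-29,-3],"yaw":0},{"offset":[28,-29,-3],"yaw":0},{"offset":[28,-29,-3],"yaw":0},{"offset":[28,-29,-3],"yaw":0},{"offset":[28,-29,-3],"yaw":0},{"offset":[28,-29,-3],"yaw":0},{"offset":[28,-29,-3],"yaw":0},{"offset":[28,-29,-3],"yaw":0},{"offset":[28,-29,-3],"yaw":0},{"offset":[28,-29,-3],"yaw":0},{"offset":[28,-29,-3],"yaw":0},{"offset":[0,0,0],"yaw":0}]'

```text
time: 3.1
tool_pos: [0.5806, 0.0227, 0.2964]
tool_rot: [-3.14, -0.001, 0.152]
contact_force: [-0.8, 0.8, -0.2]
opening: 0.0918
grip_force: 0.0
```

```bash
cat >> h.py <<'E'
def go(x,y,z,yaw):
    "total shift (mm, tool axes AFTER the turn) and turn to reach target from measured pose; mm in"
    s=status.observe(); p=s['tool_pos']*1000; y0=s['tool_rot'][2]
    d=np.array([x,y,z])-p; c,n=np.cos(yaw),np.sin(yaw)
    print('shift',np.round([d[0]*c+d[1]*n, d[0]*n-d[1]*c, -d[2]],1),'turn',round((y0-yaw+np.pi)%(2*np.pi)-np.pi,3),'t',round(s['time'],1))
def rect(q,ci,z):
    cs,_=cv2.findContours(q['mask'].astype(np.uint8),0,2); c=max(cs,key=cv2.contourArea)
    w=ray(ci,c.reshape(-1,2),z)[:,:2]*1000
    (x,y),(a,b),t=cv2.minAreaRect(w.astype(np.float32))
    if a>b: a,b,t=b,a,t-90   # t: direction of short side
    return x,y,a,b,(t+90)%180-90
def look(cam,names,k=1):
    ci=camera_info(cam); img=read_camera(cam)
    for n,z in names.items():
        for q in models.regions_of(cam,n)[:k]:
            print(n,round(q['conf'],2),np.round(q['extent']),'ctr %.1f %.1f size %.1f %.1f yaw %.1f'%rect(q,ci,z))
    return img,ci
E
python3 - <<'E'
from h import *
s=status.observe();print(s['tool_pos'],s['tool_rot'])
img,ci=look('wrist',{'clamp':.05,'clamp_handle':.042,'pocket':.029,'old_grip':.064,'new_grip':.04,'new_contacts':.006},2)
save(img,'w1'); print(ci)
E
```

```text
[0.58059808 0.02273171 0.29644966] [-3.14049518e+00 -1.39459088e-03  1.52221087e-01]
clamp 0.67 [259. 113. 397. 237.] ctr 614.6 22.0 size 129.3 144.0 yaw 8.4
clamp_handle 0.77 [256. 110. 399. 242.] ctr 613.1 21.9 size 133.1 148.2 yaw 8.3
pocket 0.93 [245.  96. 408. 237.] ctr 620.9 25.1 size 154.7 172.3 yaw 8.0
old_grip 0.69 [286. 152. 370. 189.] ctr 622.6 23.1 size 34.2 84.0 yaw 8.0
new_contacts 0.93 [115. 128. 214. 176.] ctr 607.7 214.9 size 51.0 114.6 yaw 10.3
{'vfov': 67.7389949461277, 'cx': 321.7781740878773, 'cy': 239.13712298051286, 'distortion': array([-0.07133516,  0.        ,  0.        ,  0.        ,  0.        ]), 'origin': array([0.65557654, 0.03360797, 0.43002263]), 'attitude': array([ 2.85605030e+00,  5.13945022e-04, -1.41900630e+00])}
```

View pics/w1.png

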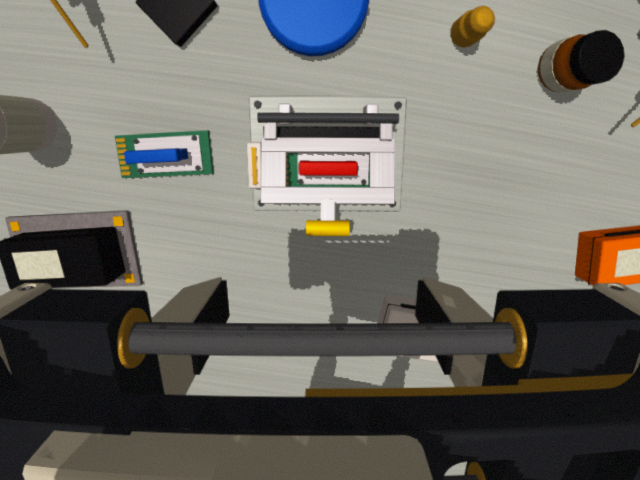

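```bash
cat >> h.py <<'E'
HSV={'yellow':((22,120,90),(34,255,255)),'red':((0,150,60),(6,255,255)),'blue':((105,150,50),(125,255,255))}
def blob(img,col,box,ci,z):
    "colour blob inside px box (l,t,r,b) -> world centre/size/yaw on plane z"
    h=cv2.cvtColor(img,cv2.COLOR_RGB2HSV); m=cv2.inRange(h,*HSV[col])
    if col=='red': m|=cv2.inRange(h,(174,150,60),(180,255,255))
    k=np.zeros_like(m); l,t,r,b=box; k[t:b,l:r]=1; m=(m>0)&(k>0)
    return rect({'mask':m},ci,z)
E
python3 - <<'E'
from h import *
img=cv2.imread('pics/w1.png')[:,:,::-1].copy(); ci=camera_info('wrist')
print('yellow',blob(img,'yellow',(295,210,365,245),ci,.042))
print('red',blob(img,'red',(290,150,370,185),ci,.064))
print('blue',blob(img,'blue',(120,140,200,172),ci,.040))
E
```

```text
yellow (554.4810180664062, 7.640544891357422, 17.386327743530273, 49.50773620605469, 8.345537185668945)
red (621.7678833007812, 17.150442123413086, 14.058289527893066, 58.83052444458008, 8.38174057006836)
blue (606.75439453125, 203.82247924804688, 13.155268669128418, 70.15145111083984, 10.071303367614746)
```

```bash
python3 - <<'E'
from h import *
go(554.5,7.6,100,.1457)
E
```

```text
shift [-25.    6.7 196.9] turn 0.001 t 3.5
```

Emit:
send_rows --plan '[{"offset":[-13,3.5,28],"yaw":0},{"offset":[-12,3.5,40],"yaw":0},{"offset":[0,0,40],"yaw":0},{"offset":[0,0,40],"yaw":0},{"offset":[0,0,40],"yaw":0},{"offset":[0,0,30],"yaw":0},{"offset":[0,0,20],"yaw":0},{"offset":[0,0,11],"yaw":0},{"offset":[0,0,0],"yaw":0},{"offset":[0,0,0],"yaw":0}]'

```text
time: 4.45
tool_pos: [0.5556, 0.0079, 0.0486]
tool_rot: [3.141, -0.001, 0.147]
contact_force: [0.2, 1.2, 0.5]
opening: 0.0919
grip_force: 0.0
```

Emit:
send_rows --plan '[{"offset":[0,0,0],"yaw":0},{"offset":[0,0,0],"yaw":0},{"offset":[0,0,0],"yaw":0},{"offset":[0,0,0],"yaw":0},{"offset":[0,0,0],"yaw":0},{"offset":[0,0,0],"yaw":0},{"offset":[0,0,0],"yaw":0},{"offset":[0,0,0],"yaw":0}]' --hand 1 --squeeze 30

```text
time: 5.25
tool_pos: [0.5537, 0.0132, 0.0471]
tool_rot: [-3.135, 0.002, 0.147]
contact_force: [0.0, 26.0, 0.5]
opening: 0.0387
grip_force: 41.2
```

```bash
python3 - <<'E'
from h import *
save(read_camera('wrist'),'w2'); print(status.observe())
E
```

```text
{'time': 5.3, 'qpos': array([-0.11780361,  0.63505701,  1.67534443,  0.00820993,  0.83471322,
        1.30000028]), 'qvel': array([ 0.00275102,  0.00053011, -0.00059217, -0.00333111,  0.00042008,
        0.00138663]), 'joint_efforts': array([-13.65665317, -51.15106702, -19.45220411,  -4.88769159,
        -1.0479451 ,  -0.11366998]), 'tool_pos': array([0.55373377, 0.01319358, 0.04713625]), 'tool_rot': array([-3.13480211e+00,  1.78741725e-03,  1.47475702e-01]), 'contact_force': array([-0.33164279, 24.64273774,  0.2173572 ]), 'torque': array([ 3.26634594,  0.09766464, -0.13232347]), 'grip_force': 41.18126571178436, 'opening': 0.03834540586030634}
```

View pics/w2.png

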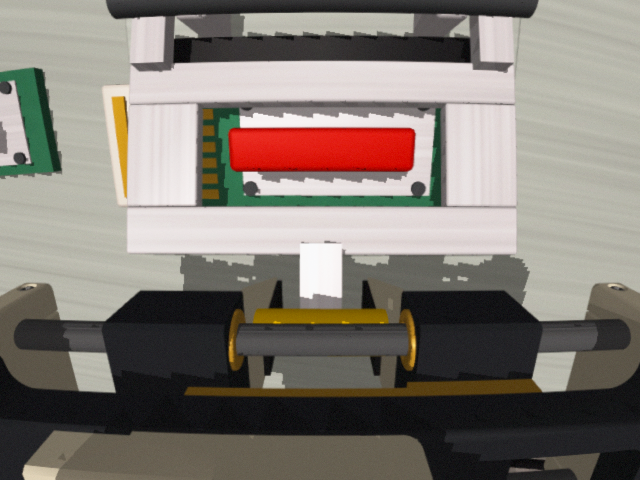

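Emit:
send_rows --plan '[{"offset":[-0.5,-3,0],"yaw":0},{"offset":[-0.5,-2.5,0],"yaw":0},{"offset":[0,0,0],"yaw":0},{"offset":[0,0,0],"yaw":0},{"offset":[0,0,0],"yaw":0}]' --squeeze 20

```text
time: 5.8
tool_pos: [0.5538, 0.0135, 0.0476]
tool_rot: [3.142, -0.001, 0.147]
contact_force: [4.5, 0.6, -5.4]
opening: 0.0385
grip_force: 28.2
```

```bash
python3 - <<'E'
from h import *
i=read_camera('wrist'); s=read_camera('scene'); ci=camera_info('wrist')
a=cv2.resize(i[230:400,220:430],None,fx=3,fy=3,interpolation=2)[:, :630]
b=cv2.resize(s[190:340,250:430],None,fx=2.2,fy=2.2)
o=np.zeros((600,800,3),np.uint8); 
a=cv2.resize(i[230:400,220:430],(399,323)); b=cv2.resize(s[190:350,250:450],(400,320))
o[:323,:399]=a;o[:320,400:]=b; save(o[:330],'c3')
print(proj(ci,[[.5538+dx*.989-dy*.147,.0135+dx*.147+dy*.989,.042] for dx in(0,) for dy in(-.022,.022)]))
E
```

```text
[[370.99381255 315.9967161 ]
 [269.93786627 316.0734759 ]]
```

View pics/c3.png

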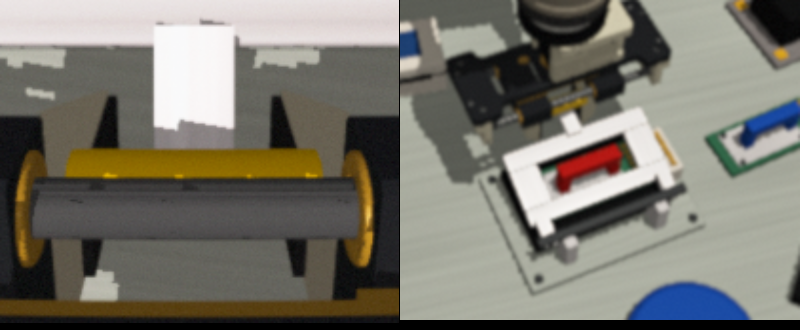

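```bash
python3 - <<'E'
from h import *
ci=camera_info('wrist'); c,s=np.cos(.1465),np.sin(.1465)
P=lambda o,dx,dy,z:[o[0]+dx*c-dy*s,o[1]+dx*s+dy*c,z]
o=(.6218,.0172)
print('red top',proj(ci,[P(o,dx,dy,.064) for dx in(-.007,.007) for dy in(-.03,.03)]).round())
print('frame',proj(ci,[P(o,dx,dy,.0505) for dx in(-.042,.027) for dy in(-.07,.07)]).round())
s0=cv2.imread('pics/scene0.png')[:,:,::-1].copy(); s1=read_camera('scene'); si=camera_info('scene')
k=np.zeros((480,640),bool); k[235:330,290:400]=1
for s_ in (s0,s1):
    h=cv2.cvtColor(s_,cv2.COLOR_RGB2HSV); m=(h[...,1]<40)&(h[...,2]>200)&k
    ys,xs=np.nonzero(m); print(m.sum(),xs.min(),xs.max(),ys.min(),ys.max(),xs.mean(),ys.mean())
i=read_camera('wrist'); h=cv2.cvtColor(i,cv2.COLOR_RGB2HSV); m=cv2.inRange(h,*HSV['yellow']); m[:300]=0;m[330:]=0;m[:,:245]=0;m[:,400:]=0
ys,xs=np.nonzero(m);print('yel',xs.min(),xs.max(),ys.min(),ys.max())
m=cv2.inRange(h,*HSV['red']);ys,xs=np.nonzero(m);print('red',xs.min(),xs.max(),ys.min(),ys.max())
for z in (.042,.05,.06,.07,.08):
    print(z,proj(ci,[P((.5538,.0135),dx,dy,z) for dx in(0,.01,.02) for dy in(-.022,.022)]).round().tolist())
E
```

```text
red top [[430. 182.]
 [248. 182.]
 [434. 139.]
 [246. 138.]]
frame [[512. 267.]
 [160. 267.]
 [537.  82.]
 [137.  81.]]
1848 302 389 244 311 342.45238095238096 272.629329004329
2016 302 390 244 312 343.4925595238095 273.125496031746
yel 254 389 308 323
red 230 414 128 171
0.042 [[371.0, 316.0], [270.0, 316.0], [372.0, 295.0], [269.0, 295.0], [373.0, 273.0], [268.0, 273.0]]
0.05 [[374.0, 325.0], [267.0, 325.0], [375.0, 304.0], [266.0, 304.0], [376.0, 281.0], [265.0, 281.0]]
0.06 [[377.0, 339.0], [264.0, 339.0], [378.0, 316.0], [262.0, 316.0], [380.0, 291.0], [261.0, 291.0]]
0.07 [[381.0, 354.0], [259.0, 354.0], [383.0, 329.0], [258.0, 329.0], [384.0, 304.0], [256.0, 304.0]]
0.08 [[386.0, 371.0], [255.0, 371.0], [388.0, 345.0], [253.0, 345.0], [389.0, 318.0], [251.0, 318.0]]
```

Emit:
send_rows --plan '[{"offset":[0,0,-4],"yaw":0},{"offset":[0.2,0,-4],"yaw":0},{"offset":[0.2,0,-4],"yaw":0},{"offset":[0.3,0,-5],"yaw":0},{"offset":[0,0,0],"yaw":0},{"offset":[0,0,0],"yaw":0}]'

```text
time: 6.6
tool_pos: [0.5588, 0.0141, 0.066]
tool_rot: [3.14, -0.012, 0.148]
contact_force: [19.2, 6.5, -7.7]
opening: 0.0388
grip_force: 25.1
```

```bash
python3 - <<'E'
from h import *
i=read_camera('wrist'); s=read_camera('scene'); print(status.observe()['contact_force'])
o=np.zeros((400,800,3),np.uint8)
o[:400,:400]=cv2.resize(i[80:400,160:480],(400,400)); o[:320,400:]=cv2.resize(s[190:350,250:450],(400,320)); save(o,'c4')
E
```

```text
[17.81454225  6.40773898 -7.12722977]
```

View pics/c4.png

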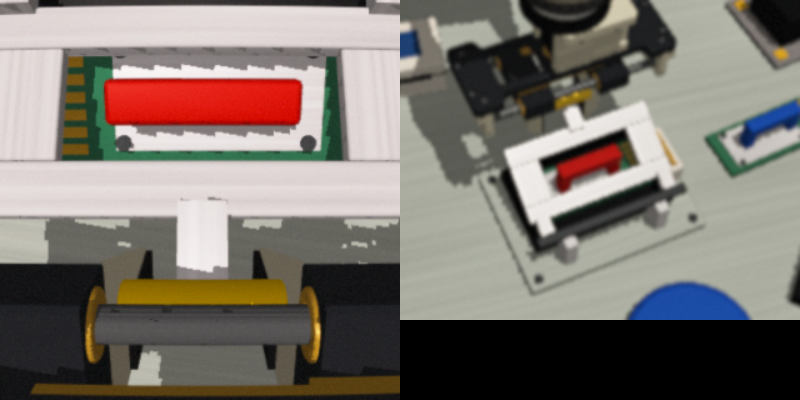

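Emit:
send_rows --plan '[{"offset":[0,0,0],"yaw":0},{"offset":[0,0,0],"yaw":0},{"offset":[0,0,0],"yaw":0},{"offset":[0,0,0],"yaw":0},{"offset":[0,0,-50],"yaw":0},{"offset":[0,0,-50],"yaw":0},{"offset":[0,0,-30],"yaw":0},{"offset":[0,0,0],"yaw":0},{"offset":[0,0,0],"yaw":0},{"offset":[0,0,0],"yaw":0},{"offset":[0,0,0],"yaw":0}]' --hand 0

```text
time: 7.8
tool_pos: [0.5531, 0.0137, 0.1931]
tool_rot: [-3.141, 0.003, 0.148]
contact_force: [0.0, -0.6, -0.5]
opening: 0.092
grip_force: 0.0
```

```bash
python3 - <<'E'
from h import *
st=status.observe(); print(st['tool_pos'],st['tool_rot'])
ci=camera_info('wrist'); i=read_camera('wrist'); save(i,'w5')
h=cv2.cvtColor(i,cv2.COLOR_RGB2HSV); 
for col in('yellow','red'):
    m=cv2.inRange(h,*HSV[col]); m[310:]=0
    n,l,stt,c=cv2.connectedComponentsWithStats(m)
    for k in np.argsort(-stt[1:,4])[:3]+1: print(col,stt[k],c[k])
print(ci['origin'],ci['attitude'])
E
```

```text
[0.55308263 0.01366839 0.1930777 ] [-3.14088631  0.00316309  0.14776328]
yellow [ 289  211   68   24 1546] [322.10155239 222.05692109]
yellow [ 45 212  12  12  81] [ 50.2345679  217.30864198]
yellow [ 51 144  11   2  11] [ 56.         144.72727273]
red [ 281  131   84   19 1565] [322.9456869 139.9028754]
[0.6286974  0.02433983 0.3263198 ] [ 2.85151317e+00  1.31031836e-04 -1.42350480e+00]
```

View pics/w5.png

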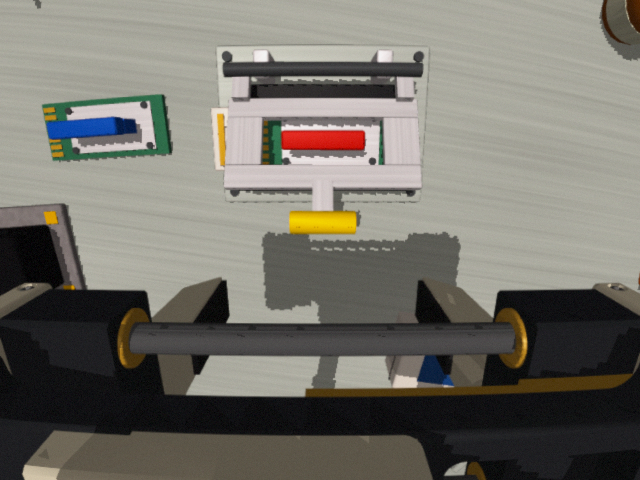

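```bash
cat >> h.py <<'E'
def toP(p,o,yaw): # world xy(m) -> pocket frame mm
    d=(np.array(p)[:2]-np.array(o)[:2])*1000; c,s=np.cos(yaw),np.sin(yaw); return np.array([d[0]*c+d[1]*s,-d[0]*s+d[1]*c])
E
python3 - <<'E'
from h import *
ci=camera_info('wrist'); i=cv2.imread('pics/w5.png')[:,:,::-1].copy()
r=blob(i,'red',(270,120,380,160),ci,.064); print(r)
o=(r[0]/1000,r[1]/1000); yaw=.147
for z in (.042,.06,.07,.08,.085,.09,.095,.1,.11):
    p=ray(ci,[[322.5,222.5]],z)[0]; q=ray(ci,[[289,222],[356.5,222]],z+.003); a=toP(p,o,yaw)
    print(z,p[:2].round(4),a.round(1),'len',round(np.linalg.norm(q[0]-q[1])*1000,1),'R',[round(np.hypot(a[0]-hx,z*1000-46),1) for hx in(45,50,55)])
E
```

```text
(624.2897338867188, 23.081750869750977, 12.5052490234375, 59.168766021728516, 8.445106506347656)
0.042 [0.5591 0.0134] [-65.9  -0. ] len 54.7 R [np.float64(111.0), np.float64(116.0), np.float64(121.0)]
0.06 [0.5635 0.0141] [-61.5   0. ] len 51.2 R [np.float64(107.4), np.float64(112.3), np.float64(117.3)]
0.07 [0.5659 0.0145] [-59.   0.] len 49.3 R [np.float64(106.7), np.float64(111.6), np.float64(116.5)]
0.08 [0.5684 0.0149] [-56.5   0.1] len 47.3 R [np.float64(107.0), np.float64(111.8), np.float64(116.6)]
0.085 [0.5696 0.0151] [-55.3   0.1] len 46.4 R [np.float64(107.6), np.float64(112.3), np.float64(117.0)]
0.09 [0.5708 0.0153] [-54.    0.1] len 45.4 R [np.float64(108.4), np.float64(112.9), np.float64(117.6)]
0.095 [0.5721 0.0154] [-52.8   0.1] len 44.4 R [np.float64(109.4), np.float64(113.9), np.float64(118.4)]
0.1 [0.5733 0.0156] [-51.5   0.1] len 43.4 R [np.float64(110.6), np.float64(115.0), np.float64(119.4)]
0.11 [0.5757 0.016 ] [-49.1   0.1] len 41.5 R [np.float64(113.8), np.float64(117.9), np.float64(122.2)]
```

Emit:
send_rows --plan '[{"offset":[9,0.5,10],"yaw":0},{"offset":[9,0.5,30],"yaw":0},{"offset":[0,0,30],"yaw":0},{"offset":[0,0,20],"yaw":0},{"offset":[0,0,7],"yaw":0},{"offset":[0,0,0],"yaw":0},{"offset":[0,0,0],"yaw":0},{"offset":[0,0,0],"yaw":0}]'

```text
time: 8.65
tool_pos: [0.5727, 0.0152, 0.0989]
tool_rot: [3.141, -0.002, 0.148]
contact_force: [1.1, 1.1, 0.0]
opening: 0.0916
grip_force: 0.0
```

Emit:
send_rows --plan '[{"offset":[0,0,0],"yaw":0},{"offset":[0,0,0],"yaw":0},{"offset":[0,0,0],"yaw":0},{"offset":[0,0,0],"yaw":0},{"offset":[0,0,0],"yaw":0},{"offset":[0,0,0],"yaw":0},{"offset":[0,0,0],"yaw":0}]' --hand 1 --squeeze 25

```text
time: 9.35
tool_pos: [0.5716, 0.0161, 0.0976]
tool_rot: [-3.14, 0.0, 0.147]
contact_force: [-0.0, 3.4, -0.4]
opening: 0.0438
grip_force: 25.0
```

Emit:
send_rows --plan '[{"offset":[4.9,0,-10.2],"yaw":0},{"offset":[5.9,0,-9.6],"yaw":0},{"offset":[6.8,0,-9.0],"yaw":0},{"offset":[7.7,0,-8.3],"yaw":0},{"offset":[8.5,0,-7.5],"yaw":0},{"offset":[9.2,0,-6.6],"yaw":0},{"offset":[9.8,0,-5.6],"yaw":0},{"offset":[10.3,0,-4.6],"yaw":0}]'

```text
time: 10.15
tool_pos: [0.6333, 0.0252, 0.1588]
tool_rot: [-3.14, 0.005, 0.148]
contact_force: [-2.8, 2.7, -7.9]
opening: 0.0436
grip_force: 25.0
```

Emit:
send_rows --plan '[{"offset":[10.7,0,-3.6],"yaw":0},{"offset":[11,0,-2.5],"yaw":0},{"offset":[11.2,0,-1.4],"yaw":0},{"offset":[11.3,0,-0.2],"yaw":0},{"offset":[11.3,0,0.9],"yaw":0},{"offset":[0,0,0],"yaw":0},{"offset":[0,0,0],"yaw":0},{"offset":[0,0,0],"yaw":0}]'

```text
time: 10.95
tool_pos: [0.689, 0.0334, 0.1664]
tool_rot: [-3.141, -0.001, 0.148]
contact_force: [0.4, 5.4, -3.2]
opening: 0.0437
grip_force: 25.0
```

Emit:
send_rows --plan '[{"offset":[11.1,0,2],"yaw":0},{"offset":[10.9,0,3.1],"yaw":0},{"offset":[10.5,0,4.2],"yaw":0},{"offset":[0,0,0],"yaw":0},{"offset":[0,0,0],"yaw":0},{"offset":[0,0,0],"yaw":0}]'

```text
time: 11.55
tool_pos: [0.7216, 0.0382, 0.1577]
tool_rot: [-3.141, -0.002, 0.148]
contact_force: [1.3, 5.5, -1.1]
opening: 0.0435
grip_force: 25.0
```

Emit:
send_rows --plan '[{"offset":[0,0,0],"yaw":0},{"offset":[0,0,0],"yaw":0},{"offset":[0,0,0],"yaw":0},{"offset":[0,0,-30],"yaw":0},{"offset":[0,0,-40],"yaw":0},{"offset":[-30,0,-30],"yaw":0},{"offset":[-40,0,0],"yaw":0},{"offset":[-40,0,0],"yaw":0},{"offset":[-20,0,0],"yaw":0},{"offset":[0,0,0],"yaw":0},{"offset":[0,0,0],"yaw":0},{"offset":[0,0,0],"yaw":0},{"offset":[0,0,0],"yaw":0}]' --hand 0

```text
time: 12.85
tool_pos: [0.5936, 0.0184, 0.2561]
tool_rot: [3.141, 0.0, 0.148]
contact_force: [0.3, 0.3, 0.8]
opening: 0.0918
grip_force: 0.0
```

```bash
python3 - <<'E'
from h import *
ci=camera_info('wrist'); i=read_camera('wrist'); save(i,'w6')
h=cv2.cvtColor(i,cv2.COLOR_RGB2HSV)
for col,z in(('red',.064),('blue',.04)):
    m=cv2.inRange(h,*HSV[col]); m[310:]=0
    n,l,stt,c=cv2.connectedComponentsWithStats(m)
    for k in np.argsort(-stt[1:,4])[:2]+1:
        b=stt[k]; print(col,b,np.round(blob(i,col,(b[0]-2,b[1]-2,b[0]+b[2]+2,b[1]+b[3]+2),ci,z),1))
go(624.3,23.1,120,.147)
E
```

```text
red [ 289  176   65   17 1023] [625.4  23.2  14.6  58.5   8.4]Traceback (most recent call last):
  File "<stdin>", line 8, in <module>
  File "h.py", line 43, in blob
    return rect({'mask':m},ci,z)
  File "h.py", line 26, in rect
    cs,_=cv2.findContours(q['mask'].astype(np.uint8),0,2); c=max(cs,key=cv2.contourArea)
                                                             ~~~^^^^^^^^^^^^^^^^^^^^^^^^
ValueError: max() iterable argument is empty
```

View pics/w6.png

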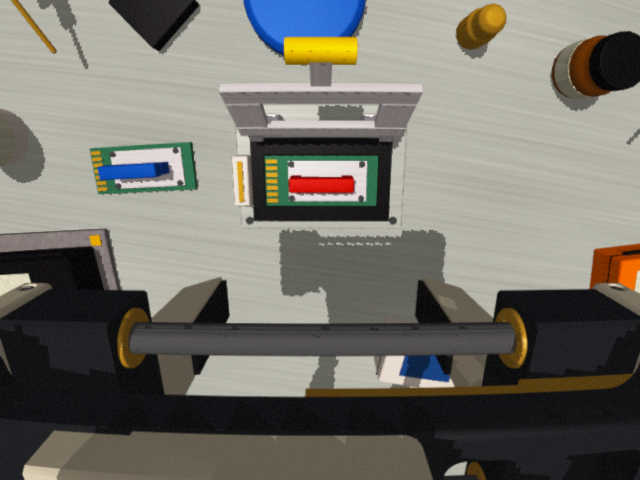

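Emit:
send_rows --plan '[{"offset":[16,0,10],"yaw":0},{"offset":[16,0,30],"yaw":0},{"offset":[0,0,40],"yaw":0},{"offset":[0,0,40],"yaw":0},{"offset":[0,0,35],"yaw":0},{"offset":[0,0,25],"yaw":0},{"offset":[0,0,13],"yaw":0},{"offset":[0,0,0],"yaw":0},{"offset":[0,0,0],"yaw":0},{"offset":[0,0,0],"yaw":0}]' --hand 0.16

```text
time: 13.9
tool_pos: [0.6255, 0.0231, 0.0653]
tool_rot: [3.141, -0.003, 0.148]
contact_force: [-0.3, -0.1, 1.0]
opening: 0.0769
grip_force: 0.0
```

Emit:
send_rows --plan '[{"offset":[0,0,0],"yaw":0},{"offset":[0,0,0],"yaw":0},{"offset":[0,0,0],"yaw":0},{"offset":[0,0,0],"yaw":0},{"offset":[0,0,0],"yaw":0},{"offset":[0,0,0],"yaw":0}]' --hand 1 --squeeze 15

```text
time: 14.5
tool_pos: [0.6247, 0.0231, 0.0644]
tool_rot: [3.141, -0.001, 0.148]
contact_force: [-0.6, -0.2, 6.3]
opening: 0.0599
grip_force: 15.0
```

```bash
python3 - <<'E'
from h import *
print(status.observe()['tool_pos'],status.observe()['tool_rot']); np.savez('home.npz',i=read_camera('wrist')); print(status.observe()['tool_pos'])
E
```

```text
[0.62467761 0.02314965 0.06437111] [ 3.14131760e+00 -1.06332891e-03  1.47846152e-01]
[0.62467479 0.02315997 0.06436471]
```

Emit:
send_rows --plan '[{"offset":[0,0,0],"yaw":0},{"offset":[0,0,0],"yaw":0},{"offset":[0,0,-5],"yaw":0},{"offset":[0,0,-10],"yaw":0},{"offset":[0,0,-15],"yaw":0},{"offset":[0,0,-20],"yaw":0},{"offset":[0,0,-25],"yaw":0},{"offset":[0,0,-25],"yaw":0},{"offset":[0,0,-20],"yaw":0},{"offset":[0,0,-16],"yaw":0},{"offset":[0,0,0],"yaw":0},{"offset":[0,0,0],"yaw":0}]' --squeeze 40

```text
time: 15.75
tool_pos: [0.6241, 0.0231, 0.1995]
tool_rot: [3.141, 0.0, 0.148]
contact_force: [-0.9, -0.4, -2.2]
opening: 0.0598
grip_force: 40.0
```

```bash
python3 - <<'E'
from h import *
print(status.observe()['tool_pos'],status.observe()['opening']); i=read_camera('wrist'); save(i,'w7'); np.savez('oldlift.npz',i=i)
a=np.load('home.npz')['i']; d=cv2.absdiff(a,i).max(2)
o=np.vstack([cv2.resize(a[200:480],(640,280)),cv2.resize(i[200:480],(640,280))]); save(o,'c8')
E
```

```text
[0.62414182 0.02311931 0.19945127] 0.059797788130408515
```

View pics/c8.png

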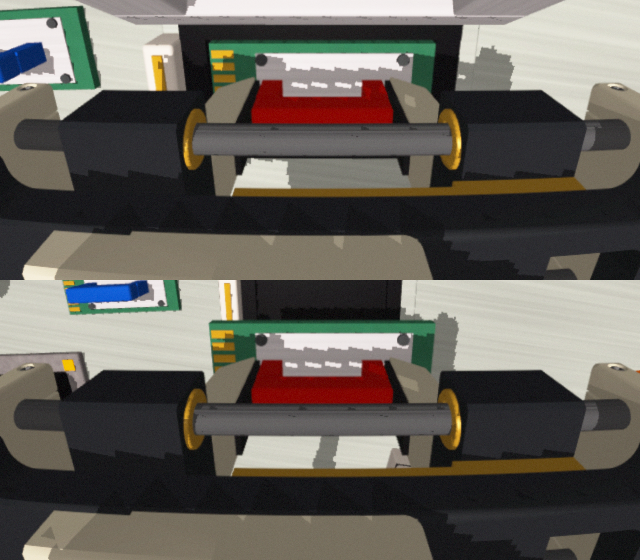

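Emit:
send_rows --plan '[{"offset":[-10,18,0],"yaw":0.02},{"offset":[-17,30,0],"yaw":0.02},{"offset":[-18,31,0],"yaw":0.01},{"offset":[-18,31,0],"yaw":0},{"offset":[-18,31,0],"yaw":0},{"offset":[-18,31,0],"yaw":0},{"offset":[-18,31,0],"yaw":0},{"offset":[-18,31,0],"yaw":0},{"offset":[-18,31,0],"yaw":0},{"offset":[-18,30,0],"yaw":0},{"offset":[-16,26,0],"yaw":0},{"offset":[-10,18,0],"yaw":0},{"offset":[-5,10,0],"yaw":0},{"offset":[0,0,0],"yaw":0},{"offset":[0,0,0],"yaw":0},{"offset":[0,0,0],"yaw":0}]'

```text
time: 17.4
tool_pos: [0.4601, -0.3437, 0.1994]
tool_rot: [-3.141, 0.0, 0.099]
contact_force: [0.1, 0.1, -1.6]
opening: 0.0595
grip_force: 40.0
```

```bash
python3 - <<'E'
from h import *
print(status.observe()['tool_pos'],status.observe()['tool_rot'])
img,ci=look('wrist',{'tray_in':.018},2); save(img,'w9')
img,ci=look('top',{'tray_in':.018},1)
go(470,-363,150,.079)
E
```

```text
[ 0.46011354 -0.34369956  0.19942222] [-3.14096459e+00  1.66606185e-04  9.90879242e-02]
tray_in 0.83 [263. 164. 432. 241.] ctr 480.0 -364.6 size 69.1 151.0 yaw 5.7
tray_in 0.72 [426. 263. 486. 300.] ctr 463.9 -293.7 size 17.7 87.3 yaw -83.4
shift [ 8.4 19.6 49.7] turn 0.02 t 17.6
```

View pics/w9.png

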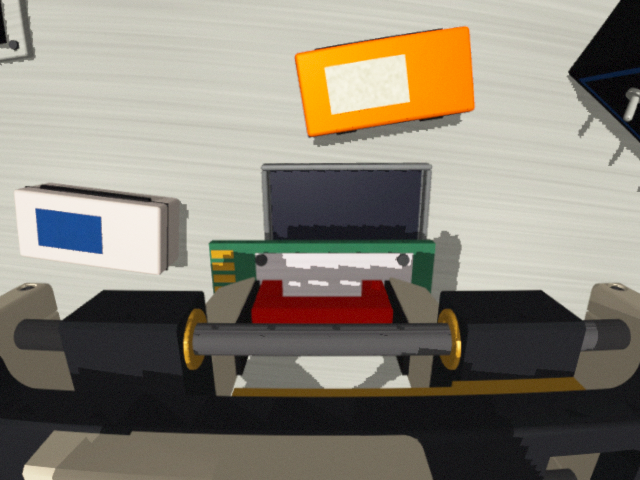

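```bash
python3 - <<'E'
from h import *
ci=camera_info('wrist'); p=ray(ci,[[263,165],[432,164.5]],.018); print(p)
d=p[0]-p[1]; yaw=np.arctan2(d[1],d[0])-np.pi/2; m=p.mean(0); c=m[:2]-.045*np.array([np.cos(yaw),np.sin(yaw)]); print(np.linalg.norm(d),yaw,c)
go(c[0]*1000,c[1]*1000,46,.099)
E
```

```text
[[ 0.50511642 -0.28899832  0.018     ]
 [ 0.52036464 -0.43571351  0.018     ]]
0.1475054485056483 0.10355895115504343 [ 0.46798161 -0.36700774]
shift [  5.6  23.5 153.7] turn -0.0 t 17.6
```

Emit:
send_rows --plan '[{"offset":[3,12,10],"yaw":0},{"offset":[2.6,11.5,20],"yaw":0},{"offset":[0,0,30],"yaw":0},{"offset":[0,0,30],"yaw":0},{"offset":[0,0,25],"yaw":0},{"offset":[0,0,18],"yaw":0},{"offset":[0,0,10],"yaw":0},{"offset":[0,0,6],"yaw":0},{"offset":[0,0,3],"yaw":0},{"offset":[0,0,0],"yaw":0},{"offset":[0,0,0],"yaw":0}]'

```text
time: 18.7
tool_pos: [0.4679, -0.3681, 0.0485]
tool_rot: [3.14, -0.001, 0.098]
contact_force: [-0.5, -0.3, -1.5]
opening: 0.0596
grip_force: 40.0
```

Emit:
send_rows --plan '[{"offset":[0,0,1],"yaw":0},{"offset":[0,0,1],"yaw":0},{"offset":[0,0,0.5],"yaw":0},{"offset":[0,0,0],"yaw":0},{"offset":[0,0,0],"yaw":0}]'

```text
time: 19.2
tool_pos: [0.4676, -0.3678, 0.0454]
tool_rot: [3.141, -0.0, 0.098]
contact_force: [0.0, 0.1, 0.8]
opening: 0.0598
grip_force: 40.0
```

Emit:
send_rows --plan '[{"offset":[0,0,0],"yaw":0},{"offset":[0,0,0],"yaw":0},{"offset":[0,0,0],"yaw":0},{"offset":[0,0,-20],"yaw":0},{"offset":[0,0,-40],"yaw":0},{"offset":[0,0,-50],"yaw":0},{"offset":[0,0,-50],"yaw":0},{"offset":[0,0,-45],"yaw":0}]' --hand 0.16

```text
time: 20.0
tool_pos: [0.4675, -0.3677, 0.2528]
tool_rot: [3.14, -0.001, 0.098]
contact_force: [1.4, 0.7, -0.4]
opening: 0.0773
grip_force: 0.0
```

Emit:
send_rows --plan '[{"offset":[7,-20,0],"yaw":0},{"offset":[13,-40,0],"yaw":0},{"offset":[13,-40,0],"yaw":0},{"offset":[13,-40,0],"yaw":0},{"offset":[13,-40,0],"yaw":0},{"offset":[13,-40,0],"yaw":0},{"offset":[13,-40,0],"yaw":0},{"offset":[13,-40,0],"yaw":0},{"offset":[13,-40,0],"yaw":0},{"offset":[13,-40,0],"yaw":0},{"offset":[13,-40,0],"yaw":0},{"offset":[13,-40,0],"yaw":0},{"offset":[13,-40,0],"yaw":0},{"offset":[10,-30,0],"yaw":0},{"offset":[5,-15,0],"yaw":-0.07},{"offset":[0,0,0],"yaw":0},{"offset":[0,0,0],"yaw":0},{"offset":[0,0,0],"yaw":0}]'

```text
time: 21.8
tool_pos: [0.5914, 0.1909, 0.2501]
tool_rot: [3.141, 0.0, 0.165]
contact_force: [0.8, -0.7, 0.2]
opening: 0.0773
grip_force: 0.0
```

```bash
python3 - <<'E'
from h import *
st=status.observe(); print(st['tool_pos'],st['tool_rot'])
img,ci=look('wrist',{'new_contacts':.006},1); save(img,'w10')
h=cv2.cvtColor(img,cv2.COLOR_RGB2HSV); m=cv2.inRange(h,*HSV['blue']); m[310:]=0
n,l,stt,c=cv2.connectedComponentsWithStats(m)
for k in np.argsort(-stt[1:,4])[:3]+1:
    b=stt[k]; print(b,np.round(rect({'mask':l==k},ci,.04),1))
it,ct=look('top',{'new_contacts':.006,'old_grip':.045,'case1_mid':.046,'case4_mid':.046,'base_mid':.054})
save(np.vstack([img[:310],cv2.resize(it[180:310,190:510],(640,260))]),'c10')
E
```

```text
[0.59136065 0.19087609 0.25009824] [3.14114822e+00 3.07066452e-04 1.65423361e-01]
new_contacts 0.66 [245. 162. 356. 212.] ctr 607.2 215.2 size 51.1 112.4 yaw 10.5
[ 426    0  121   89 8950] [769.5  70.5  74.7 110.1  12.3]
[268 184  62  18 896] [608.7 215.9  15.6  59.2  10.9]
new_contacts 0.88 [207. 217. 250. 229.] ctr 591.9 236.5 size 29.1 64.5 yaw 13.0
old_grip 0.83 [436. 270. 484. 291.] ctr 467.7 -358.0 size 48.9 113.1 yaw 1.4
case1_mid 0.87 [342. 271. 398. 305.] ctr 439.1 -139.2 size 67.0 131.5 yaw -2.1
case4_mid 0.83 [436. 216. 495. 253.] ctr 579.8 -374.9 size 67.1 144.0 yaw 14.9
base_mid 0.59 [147. 264. 169. 287.] ctr 460.7 373.5 size 43.7 64.0 yaw -76.9
```

View pics/c10.png

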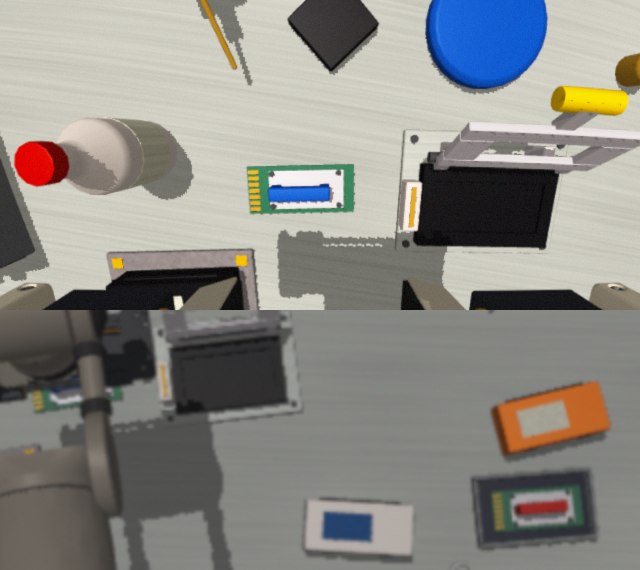

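```bash
python3 - <<'E'
from h import *
ci=camera_info('wrist')
print(ray(ci,[[41,163]],.165),ray(ci,[[175,155],[145,158]],.0), ray(ci,[[135,155]],.08))
c=ray(ci,[[41,163]],.165)[0]
print(proj(ci,[[c[0],c[1]-.031,.12],[c[0],c[1]-.031,.0],[c[0],c[1]-.031,.06]]).round())
for q in models.regions_of('wrist','bottle_c')[:2]: print(q['conf'],q['extent'])
for q in models.regions_of('top','bottle_c')[:2]: print(q['conf'],q['extent'])
ct=camera_info('top'); print(ray(ct,[[148,200]],.165))
go(608,215.6,60,.184)
E
```

```text
[[0.62286926 0.37606058 0.165     ]] [[0.62092201 0.35411111 0.        ]
 [0.61280078 0.38651209 0.        ]] [[0.62519349 0.35724282 0.08      ]]
[[124. 164.]
 [183. 154.]
 [159. 158.]]
0.6 [13.3, 115.6, 174.8, 196.1]
0.97 [145.0, 193.2, 169.2, 221.8]
[[0.6218605  0.37729781 0.165     ]]
shift [ 20.6 -20.2 190.1] turn -0.016 t 22.3
```

Emit:
send_rows --plan '[{"offset":[0,0,0],"yaw":-0.018},{"offset":[10,-10,20],"yaw":0},{"offset":[10.6,-10.2,30],"yaw":0},{"offset":[0,0,40],"yaw":0},{"offset":[0,0,40],"yaw":0},{"offset":[0,0,35],"yaw":0},{"offset":[0,0,25],"yaw":0},{"offset":[0,0,12],"yaw":0},{"offset":[0,0,7],"yaw":0},{"offset":[0,0,0],"yaw":0},{"offset":[0,0,0],"yaw":0},{"offset":[0,0,0],"yaw":0}]'

```text
time: 23.5
tool_pos: [0.6089, 0.2159, 0.0427]
tool_rot: [3.142, -0.003, 0.186]
contact_force: [-0.5, 0.5, 0.0]
opening: 0.0773
grip_force: 0.0
```

```bash
cat >> h.py <<'E'
def edge(img):
    "in-hand card: row of the green board's far (+x) edge at columns, and its left/right ends"
    h=cv2.cvtColor(img,cv2.COLOR_RGB2HSV); m=cv2.inRange(h,(65,90,40),(90,255,255)); m[290:]=0;m[:200]=0;m[:,:150]=0;m[:,500:]=0
    n,l,st,c=cv2.connectedComponentsWithStats(m); 
    if n<2: return None
    k=1+np.argmax(st[1:,4]); mm=l==k
    cols=[c for c in range(st[k,0]+12,st[k,0]+st[k,2]-12,4)]
    top=[np.argmax(mm[:,c]) for c in cols]
    f=np.polyfit(cols,top,1); return st[k].tolist(),'row@322 %.1f slope %.4f'%(np.polyval(f,322),f[0])
E
python3 - <<'E'
from h import *
for f in('home','oldlift'): print(f,edge(np.load(f+'.npz')['i']))
st=status.observe(); print(st['tool_pos'],st['tool_rot']); i=read_camera('wrist'); print(edge(i)); save(i,'w11')
E
```

```text
home ([208, 240, 228, 50, 4253], 'row@322 240.0 slope 0.0000')
oldlift ([209, 240, 226, 50, 3973], 'row@322 240.2 slope 0.0000')
[0.60885113 0.21590722 0.04266072] [ 3.14153524e+00 -2.73608458e-03  1.85909686e-01]
([210, 242, 222, 48, 3661], 'row@322 242.0 slope 0.0000')
```

Emit:
send_rows --plan '[{"offset":[0,0,1],"yaw":0},{"offset":[0,0,0],"yaw":0},{"offset":[0,0,0],"yaw":0},{"offset":[0,0,0],"yaw":0},{"offset":[0,0,0],"yaw":0},{"offset":[0,0,0],"yaw":0}]' --hand 1 --squeeze 40

```text
time: 24.15
tool_pos: [0.608, 0.2158, 0.0403]
tool_rot: [3.142, -0.0, 0.186]
contact_force: [-0.4, 0.3, 3.0]
opening: 0.0594
grip_force: 40.0
```

Emit:
send_rows --plan '[{"offset":[0,0,-5],"yaw":0},{"offset":[0,0,-15],"yaw":0},{"offset":[0,0,-20],"yaw":0},{"offset":[0,0,-20],"yaw":0},{"offset":[0,0,-10],"yaw":0},{"offset":[0,0,0],"yaw":0},{"offset":[0,0,0],"yaw":0},{"offset":[0,0,0],"yaw":0}]'

```text
time: 24.95
tool_pos: [0.6073, 0.2156, 0.109]
tool_rot: [3.141, 0.002, 0.186]
contact_force: [-0.6, -0.5, -1.4]
opening: 0.0595
grip_force: 40.0
```

```bash
python3 - <<'E'
from h import *
st=status.observe(); print(st['tool_pos'],st['tool_rot'],st['contact_force']); i=read_camera('wrist'); print(edge(i)); np.savez('newlift.npz',i=i)
a=np.load('oldlift.npz')['i']
# register white plate/board region in hand: phase correlation on window
g=lambda x:cv2.cvtColor(x,cv2.COLOR_RGB2GRAY).astype(np.float32)
for (l,t,r,b) in [(245,236,415,300),(200,236,440,275)]:
    T=g(i)[t:b,l:r]; res=cv2.matchTemplate(g(a)[t-15:b+15,l-15:r+15],T,cv2.TM_CCOEFF_NORMED); print(cv2.minMaxLoc(res)[1],np.array(cv2.minMaxLoc(res)[3])-15)
go(624.7,23.1,110,.148)
E
```

```text
[0.60729353 0.21556729 0.10895445] [3.14143325e+00 2.11804547e-03 1.85797546e-01] [-0.5513582  -0.46406057 -1.44728744]
([209, 241, 226, 49, 3864], 'row@322 241.2 slope -0.0046')
0.8911141753196716 [0 0]
0.8785478472709656 [ 0 -1]
shift [-11.2 192.9  -1.1] turn 0.038 t 25.0
```

Emit:
send_rows --plan '[{"offset":[0,0,0],"yaw":0.038},{"offset":[-1,13,0],"yaw":0},{"offset":[-2,30,0],"yaw":0},{"offset":[-2,40,0],"yaw":0},{"offset":[-2,40,0],"yaw":0},{"offset":[-2,35,0],"yaw":0},{"offset":[-1,22,0],"yaw":0},{"offset":[-0.7,13,0],"yaw":0},{"offset":[0,0,0],"yaw":0},{"offset":[0,0,0],"yaw":0},{"offset":[0,0,0],"yaw":0},{"offset":[0,0,0],"yaw":0}]'

```text
time: 26.2
tool_pos: [0.6257, 0.0245, 0.1101]
tool_rot: [-3.141, 0.0, 0.15]
contact_force: [-0.1, -0.8, -0.7]
opening: 0.0597
grip_force: 40.0
```

```bash
python3 - <<'E'
from h import *
st=status.observe(); print(st['tool_pos'],st['tool_rot'],st['opening']); i=read_camera('wrist'); print(edge(i))
go(625.2,23.15,70,.148)
E
```

```text
[0.62565884 0.02454747 0.11007665] [-3.14149414e+00  1.14561632e-04  1.49608648e-01] 0.05971053765770552
([209, 240, 226, 50, 4123], 'row@322 240.0 slope -0.0009')
shift [-0.7  1.2 40.1] turn 0.001 t 26.2
```

Emit:
send_rows --plan '[{"offset":[-0.8,1.2,0],"yaw":0.001},{"offset":[0,0,10],"yaw":0},{"offset":[0,0,15],"yaw":0},{"offset":[0,0,10],"yaw":0},{"offset":[0,0,4],"yaw":0},{"offset":[0,0,0],"yaw":0},{"offset":[0,0,0],"yaw":0},{"offset":[0,0,0],"yaw":0}]'

```text
time: 27.05
tool_pos: [0.6256, 0.0219, 0.0717]
tool_rot: [3.141, -0.001, 0.147]
contact_force: [-0.1, -0.5, -1.5]
opening: 0.0596
grip_force: 40.0
```

```bash
python3 - <<'E'
from h import *
st=status.observe(); print(st['tool_pos'],st['tool_rot'],st['contact_force']); i=read_camera('wrist'); print(edge(i))
go(625,23.15,64.4,.148)
E
```

```text
[0.62558738 0.02190367 0.07169648] [ 3.14124347e+00 -1.13103923e-03  1.46784555e-01] [-0.07434859 -0.4945935  -1.48558238]
([208, 240, 228, 50, 4230], 'row@322 240.1 slope -0.0013')
shift [-0.3 -1.3  7.3] turn -0.001 t 27.1
```

Emit:
send_rows --plan '[{"offset":[-0.4,-1.2,0],"yaw":-0.001},{"offset":[0,0,0],"yaw":0},{"offset":[0,0,0],"yaw":0},{"offset":[0,0,1],"yaw":0},{"offset":[0,0,1],"yaw":0},{"offset":[0,0,1],"yaw":0},{"offset":[0,0,1],"yaw":0},{"offset":[0,0,0],"yaw":0},{"offset":[0,0,0],"yaw":0}]'

```text
time: 28.0
tool_pos: [0.6246, 0.0231, 0.0671]
tool_rot: [3.142, 0.0, 0.148]
contact_force: [0.0, -0.4, -0.7]
opening: 0.0596
grip_force: 40.0
```

Emit:
send_rows --plan '[{"offset":[0,0,1],"yaw":0},{"offset":[0,0,1],"yaw":0},{"offset":[0,0,0.7],"yaw":0},{"offset":[0,0,0],"yaw":0},{"offset":[0,0,0],"yaw":0}]'

```text
time: 28.5
tool_pos: [0.6246, 0.0231, 0.0644]
tool_rot: [3.142, 0.0, 0.148]
contact_force: [0.8, 0.1, -0.8]
opening: 0.0594
grip_force: 40.0
```

Emit:
send_rows --plan '[{"offset":[0,0,0.5],"yaw":0},{"offset":[0,0,0.5],"yaw":0},{"offset":[0,0,0.5],"yaw":0},{"offset":[0,0,0],"yaw":0},{"offset":[0,0,0],"yaw":0},{"offset":[0,0,0],"yaw":0}]'

```text
time: 29.1
tool_pos: [0.6247, 0.0231, 0.0643]
tool_rot: [3.141, -0.001, 0.148]
contact_force: [-3.2, -0.1, 8.3]
opening: 0.0596
grip_force: 40.0
```

Emit:
send_rows --plan '[{"offset":[0,0,-0.7],"yaw":0},{"offset":[0,0,0],"yaw":0},{"offset":[0,0,0],"yaw":0},{"offset":[0,0,0],"yaw":0},{"offset":[0,0,-8],"yaw":0},{"offset":[0,0,-25],"yaw":0},{"offset":[0,0,-45],"yaw":0},{"offset":[0,0,-45],"yaw":0},{"offset":[-15,0,-45],"yaw":0},{"offset":[-15,0,-22],"yaw":0},{"offset":[0,0,0],"yaw":0},{"offset":[0,0,0],"yaw":0},{"offset":[0,0,0],"yaw":0}]' --hand 0.16

```text
time: 30.4
tool_pos: [0.5947, 0.0187, 0.2521]
tool_rot: [-3.141, 0.002, 0.148]
contact_force: [-0.1, 0.2, -0.7]
opening: 0.0776
grip_force: 0.0
```

```bash
python3 - <<'E'
from h import *
st=status.observe(); print(st['tool_pos'],st['tool_rot'])
ci=camera_info('wrist'); i=read_camera('wrist')
h=cv2.cvtColor(i,cv2.COLOR_RGB2HSV); m=cv2.inRange(h,*HSV['blue']); m[310:]=0
n,l,stt,c=cv2.connectedComponentsWithStats(m)
for k in np.argsort(-stt[1:,4])[:3]+1: print(stt[k],np.round(rect({'mask':l==k},ci,.064),1))
old=cv2.imread('pics/w6.png')[:,:,::-1]
save(np.vstack([cv2.resize(i[20:260,200:440],(480,480))[:480],])[:, :],'c12a')
o=np.hstack([cv2.resize(old[80:240,220:420],(400,320)),cv2.resize(i[80:240,220:420],(400,320))]); save(o,'c12')
E
```

```text
[0.5946601  0.01874735 0.25205281] [-3.14103353e+00  2.45131224e-03  1.47792389e-01]
[ 243    0  123   54 4269] [752.4  56.2  40.8  98.5   8.2]
[ 289  177   66   18 1035] [625.3  22.9  15.3  58.6   8.4]
```

View pics/c12.png

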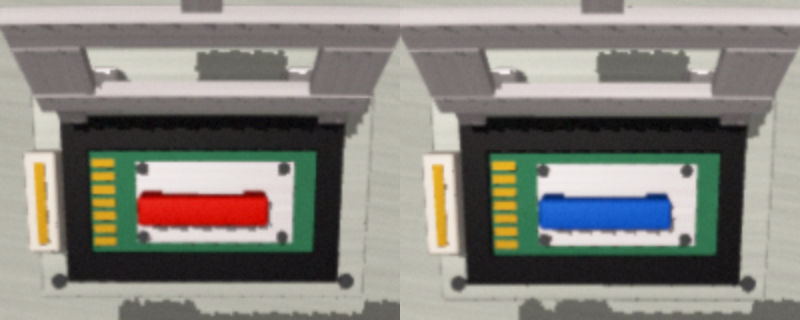

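Emit:
send_rows --plan '[{"offset":[20,0,0],"yaw":0},{"offset":[40,0,0],"yaw":0},{"offset":[40,-0.5,0],"yaw":0},{"offset":[28,0,0],"yaw":0},{"offset":[0,0,20],"yaw":0},{"offset":[0,0,30],"yaw":0},{"offset":[0,0,30],"yaw":0},{"offset":[0,0,14],"yaw":0},{"offset":[0,0,0],"yaw":0},{"offset":[0,0,0],"yaw":0},{"offset":[0,0,0],"yaw":0}]' --hand 0

```text
time: 31.55
tool_pos: [0.7224, 0.038, 0.1616]
tool_rot: [3.141, -0.003, 0.148]
contact_force: [-0.0, -0.7, -0.4]
opening: 0.0918
grip_force: 0.0
```

Emit:
send_rows --plan '[{"offset":[0,0,0],"yaw":0},{"offset":[0,0,0],"yaw":0},{"offset":[0,0,0],"yaw":0},{"offset":[0,0,0],"yaw":0},{"offset":[0,0,0],"yaw":0},{"offset":[0,0,0],"yaw":0},{"offset":[0,0,0],"yaw":0}]' --hand 1 --squeeze 25

```text
time: 32.25
tool_pos: [0.7214, 0.0383, 0.1596]
tool_rot: [-3.141, 0.0, 0.148]
contact_force: [-0.1, 0.4, 0.4]
opening: 0.0435
grip_force: 25.0
```

Reverse arc now.

Emit:
send_rows --plan '[{"offset":[-10.5,0,-4.2],"yaw":0},{"offset":[-10.9,0,-3.1],"yaw":0},{"offset":[-11.1,0,-2],"yaw":0},{"offset":[-11.3,0,-0.9],"yaw":0},{"offset":[-11.3,0,0.2],"yaw":0},{"offset":[-11.2,0,1.4],"yaw":0},{"offset":[-11,0,2.5],"yaw":0},{"offset":[-10.7,0,3.6],"yaw":0},{"offset":[0,0,0],"yaw":0}]'

```text
time: 33.15
tool_pos: [0.6338, 0.0253, 0.1621]
tool_rot: [-3.141, 0.0, 0.148]
contact_force: [-0.6, 3.1, -1.4]
opening: 0.044
grip_force: 25.0
```

Emit:
send_rows --plan '[{"offset":[-10.3,0,4.6],"yaw":0},{"offset":[-9.8,0,5.6],"yaw":0},{"offset":[-9.2,0,6.6],"yaw":0},{"offset":[-8.5,0,7.5],"yaw":0},{"offset":[-7.7,0,8.3],"yaw":0},{"offset":[-6.8,0,9],"yaw":0},{"offset":[-5.9,0,9.6],"yaw":0},{"offset":[-4.9,0,10.2],"yaw":0},{"offset":[0,0,0],"yaw":0},{"offset":[0,0,0],"yaw":0}]'

```text
time: 34.15
tool_pos: [0.5712, 0.016, 0.1004]
tool_rot: [-3.141, 0.003, 0.148]
contact_force: [-3.8, 2.1, 0.1]
opening: 0.0436
grip_force: 25.0
```

Emit:
send_rows --plan '[{"offset":[-4.1,0,10.5],"yaw":0},{"offset":[-3,0,10.9],"yaw":0},{"offset":[-1.9,0,11.1],"yaw":0},{"offset":[-0.8,0,11.3],"yaw":0},{"offset":[0,0,3],"yaw":0},{"offset":[0,0,0],"yaw":0},{"offset":[0,0,0],"yaw":0},{"offset":[0,0,0],"yaw":0}]'

```text
time: 34.95
tool_pos: [0.5625, 0.0147, 0.0541]
tool_rot: [-3.141, 0.0, 0.148]
contact_force: [-1.8, 5.1, -2.0]
opening: 0.0432
grip_force: 25.0
```

Emit:
send_rows --plan '[{"offset":[0,0,1],"yaw":0},{"offset":[0,0,1],"yaw":0},{"offset":[0,0,1],"yaw":0},{"offset":[0,0,0],"yaw":0},{"offset":[0,0,0],"yaw":0},{"offset":[0,0,0],"yaw":0}]'

```text
time: 35.55
tool_pos: [0.5625, 0.0147, 0.0515]
tool_rot: [-3.141, -0.0, 0.148]
contact_force: [-2.1, 5.5, 1.0]
opening: 0.0438
grip_force: 25.0
```

Emit:
send_rows --plan '[{"offset":[0,0,1],"yaw":0},{"offset":[0,0,1],"yaw":0},{"offset":[0,0,1],"yaw":0},{"offset":[0,0,0],"yaw":0},{"offset":[0,0,0],"yaw":0}]'

```text
time: 36.05
tool_pos: [0.5626, 0.0147, 0.0506]
tool_rot: [3.142, -0.001, 0.148]
contact_force: [-8.3, 5.1, 18.2]
opening: 0.0439
grip_force: 25.0
```

Emit:
send_rows --plan '[{"offset":[0,0,1],"yaw":0},{"offset":[0,0,1],"yaw":0},{"offset":[0,0,0],"yaw":0},{"offset":[0,0,0],"yaw":0}]'

```text
time: 36.45
tool_pos: [0.5628, 0.0147, 0.0502]
tool_rot: [3.141, -0.002, 0.148]
contact_force: [-12.7, 5.6, 31.4]
opening: 0.0437
grip_force: 25.0
```

Emit:
send_rows --plan '[{"offset":[0,0,0],"yaw":0},{"offset":[0,0,0],"yaw":0},{"offset":[0,0,0],"yaw":0},{"offset":[0,0,0],"yaw":0},{"offset":[0,0,-20],"yaw":0},{"offset":[0,0,-40],"yaw":0},{"offset":[0,0,-45],"yaw":0},{"offset":[0,0,-45],"yaw":0},{"offset":[0,0,-45],"yaw":0},{"offset":[0,0,-20],"yaw":0}]' --hand 0

```text
time: 37.45
tool_pos: [0.5637, 0.014, 0.2654]
tool_rot: [3.14, -0.006, 0.148]
contact_force: [-0.3, -0.2, -0.7]
opening: 0.0919
grip_force: 0.0
```

```bash
python3 - <<'E'
from h import *
st=status.observe(); print(st['tool_pos'],st['tool_rot'])
i=read_camera('wrist'); ci=camera_info('wrist'); save(i,'w13')
h=cv2.cvtColor(i,cv2.COLOR_RGB2HSV); m=cv2.inRange(h,*HSV['yellow']); m[310:]=0
n,l,stt,c=cv2.connectedComponentsWithStats(m)
for k in np.argsort(-stt[1:,4])[:2]+1:
    b=stt[k]; print(b,np.round(rect({'mask':l==k},ci,.042),1))
print(ray(ci,[[0,0]],0).shape, proj(ci,[[.562,.0141,.042]]).round(1))
go(440,-205,250,1.534)
E
```

```text
[0.5637121  0.01400765 0.26541605] [ 3.13955663 -0.00649893  0.14763305]
[299 207  44  16 656] [563.   13.7  15.7  44.3   8.4]
[ 90 210   9  10  42] [529.  249.9   9.7   9.7 -82.1]
(1, 3) [[320.  215.4]]
shift [-223.4 -116.3   17.2] turn -1.386 t 37.5
```

Emit:
send_rows --plan '[{"offset":[0,0,0],"yaw":-0.14},{"offset":[0,0,0],"yaw":-0.14},{"offset":[0,0,0],"yaw":-0.14},{"offset":[0,0,0],"yaw":-0.14},{"offset":[0,0,0],"yaw":-0.14},{"offset":[0,0,0],"yaw":-0.14},{"offset":[0,0,0],"yaw":-0.14},{"offset":[0,0,0],"yaw":-0.14},{"offset":[0,0,0],"yaw":-0.14},{"offset":[0,0,0],"yaw":-0.126},{"offset":[-32,-17,2],"yaw":0},{"offset":[-32,-17,2],"yaw":0},{"offset":[-32,-17,2],"yaw":0},{"offset":[-32,-17,2],"yaw":0},{"offset":[-32,-17,2],"yaw":0},{"offset":[-32,-17,2],"yaw":0},{"offset":[-31,-14,3],"yaw":0},{"offset":[0,0,0],"yaw":0},{"offset":[0,0,0],"yaw":0},{"offset":[0,0,0],"yaw":0}]'

```text
time: 39.5
tool_pos: [0.4384, -0.2037, 0.2456]
tool_rot: [-3.141, -0.0, 1.534]
contact_force: [0.5, -0.3, 0.3]
opening: 0.0916
grip_force: 0.0
```

```bash
python3 - <<'E'
from h import *
st=status.observe(); print(st['tool_pos'],st['tool_rot'])
img,ci=look('wrist',{'case1_mid':.046},2); save(img,'w14')
np.save('ci14.npy',ci,allow_pickle=True)
h=cv2.cvtColor(img,cv2.COLOR_RGB2HSV); m=((h[...,2]>225)&(h[...,1]<30)|cv2.inRange(h,*HSV['blue'])>0).astype(np.uint8); m[310:]=0
n,l,stt,c=cv2.connectedComponentsWithStats(m)
for k in np.argsort(-stt[1:,4])[:3]+1: print(stt[k],np.round(rect({'mask':l==k},ci,.046),1))
E
```

```text
[ 0.43841818 -0.2036564   0.24561991] [-3.14128208e+00 -4.87590201e-04  1.53416957e+00]
case1_mid 0.75 [281.  73. 355. 222.] ctr 437.8 -141.8 size 64.4 130.3 yaw -2.1
[ 285   75   67  144 6255] [ 437.4 -141.3   57.8  127.6   -1.8]
[ 300  100   37   67 2427] [ 437.4 -127.2   32.2   57.9   -1.6]
[513   0  38  38 869] [626.1 -32.8  29.1  33.4 -80.9]
```

View pics/w14.png

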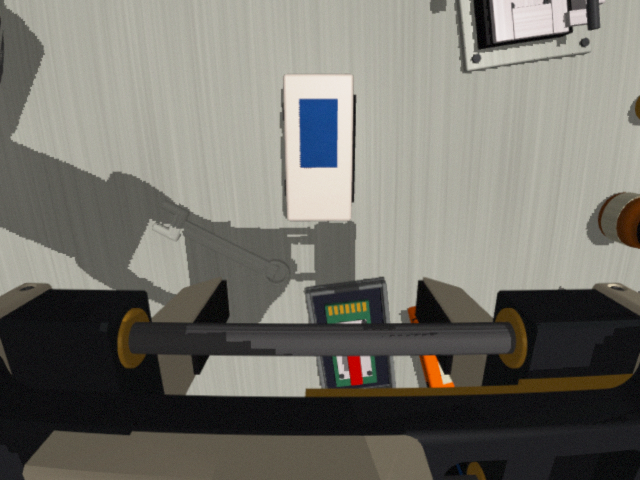

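Emit:
send_rows --plan '[{"offset":[20,-1,10],"yaw":-0.004},{"offset":[22,-1,30],"yaw":0},{"offset":[20,-0.9,40],"yaw":0},{"offset":[0,0,40],"yaw":0},{"offset":[0,0,40],"yaw":0},{"offset":[0,0,30],"yaw":0},{"offset":[0,0,14],"yaw":0},{"offset":[0,0,6],"yaw":0},{"offset":[0,0,0],"yaw":0},{"offset":[0,0,0],"yaw":0},{"offset":[0,0,0],"yaw":0}]'

```text
time: 40.7
tool_pos: [0.4381, -0.1424, 0.0369]
tool_rot: [3.14, 0.001, 1.538]
contact_force: [-0.7, -0.4, -0.9]
opening: 0.0918
grip_force: 0.0
```

Emit:
send_rows --plan '[{"offset":[0,0,0],"yaw":0},{"offset":[0,0,0],"yaw":0},{"offset":[0,0,0],"yaw":0},{"offset":[0,0,0],"yaw":0},{"offset":[0,0,0],"yaw":0},{"offset":[0,0,0],"yaw":0}]' --hand 1 --squeeze 45

```text
time: 41.3
tool_pos: [0.4374, -0.1422, 0.036]
tool_rot: [3.141, 0.0, 1.538]
contact_force: [-0.1, -0.5, 2.2]
opening: 0.0618
grip_force: 45.0
```

Emit:
send_rows --plan '[{"offset":[0,0,-10],"yaw":0},{"offset":[0,0,-30],"yaw":0},{"offset":[0,0,-45],"yaw":0},{"offset":[0,0,-45],"yaw":0},{"offset":[0,0,-45],"yaw":0},{"offset":[0,0,-45],"yaw":0},{"offset":[0,0,-30],"yaw":0},{"offset":[0,0,-14],"yaw":0},{"offset":[0,0,0],"yaw":-0.07},{"offset":[0,0,0],"yaw":-0.08},{"offset":[0,0,0],"yaw":-0.07}]'

```text
time: 42.4
tool_pos: [0.4368, -0.1418, 0.3002]
tool_rot: [-3.141, -0.0, 1.761]
contact_force: [-0.3, -0.1, -2.8]
opening: 0.0616
grip_force: 45.0
```

Emit:
send_rows --plan '[{"offset":[15,5,0],"yaw":0},{"offset":[30,10,0],"yaw":0},{"offset":[32,12,0],"yaw":0},{"offset":[32,12,0],"yaw":0},{"offset":[32,12,0],"yaw":0},{"offset":[32,12,0],"yaw":0},{"offset":[32,12,0],"yaw":0},{"offset":[32,12,0],"yaw":0},{"offset":[32,12,0],"yaw":0},{"offset":[30,10,0],"yaw":0},{"offset":[22,7,0],"yaw":0},{"offset":[13,4,0],"yaw":0},{"offset":[0,0,0],"yaw":0},{"offset":[0,0,0],"yaw":0},{"offset":[0,0,0],"yaw":0}]'

```text
time: 43.9
tool_pos: [0.4931, 0.2072, 0.3]
tool_rot: [-3.141, 0.001, 1.757]
contact_force: [0.2, 0.7, -3.0]
opening: 0.0613
grip_force: 45.0
```

```bash
cat >> h.py <<'E'
from scipy.optimize import minimize
def fitbox(mask,ci,x,y,yaw,z0,size=(.062,.132,.046),crop=None):
    "silhouette fit of a box standing at z0: returns x,y,yaw,IoU"
    m=mask.astype(np.uint8); c=np.ones_like(m) if crop is None else crop.astype(np.uint8); m=m&c
    B=np.array([[a*size[0]/2,b*size[1]/2,k*size[2]] for a in(-1,1) for b in(-1,1) for k in(0,1)])
    def f(p):
        Q=B@R.from_euler('z',p[2]).as_matrix().T+[p[0]/1000,p[1]/1000,z0]
        h=cv2.convexHull((proj(ci,Q)*16).astype(np.int32)); o=np.zeros_like(m); cv2.fillConvexPoly(o,h,1,shift=4); o&=c
        return -np.sum(o&m)/max(1,np.sum(o|m))
    best=None
    for s in (8,3):
        p0=[x,y,yaw] if best is None else best.x
        best=minimize(f,p0,method='Nelder-Mead',options=dict(initial_simplex=[p0]+[np.add(p0,d) for d in((s,0,0),(0,s,0),(0,0,s*.012))],xatol=.05,fatol=1e-4))
    return np.round(best.x,3),round(-best.fun,3)
E
python3 - <<'E'
from h import *
st=status.observe(); print(st['tool_pos'],st['tool_rot'],st['opening'])
ci=camera_info('wrist'); i=read_camera('wrist'); save(i,'w15'); 
crop=np.ones((480,640),bool); crop[300:]=0
for q in models.regions_of('wrist','base_mid')[:2]: print(q['conf'],np.round(q['extent']),fitbox(q['mask'],ci,471,328,.187,.008,crop=crop))
for q in models.regions_of('wrist','plate_top')[:2]: print('plate',q['conf'],np.round(q['extent']),np.round(rect(q,ci,.008),1))
for q in models.regions_of('wrist','case1_mid')[:2]: print('case1',q['conf'],np.round(q['extent']))
E
```

```text
[0.49308924 0.20723308 0.29995538] [-3.14119876e+00  5.45756987e-04  1.75672905e+00] 0.06126793407315991
0.81 [286.   9. 353. 154.] (array([581.222, 395.556,  -1.306]), np.float64(-0.0))
0.22 [237. 153. 409. 393.] (array([4.71e+02, 3.28e+02, 1.87e-01]), np.float64(-0.0))
plate 0.72 [273.   3. 366. 161.] [466.4 336.4 101.4 160.5  11.4]
plate 0.28 [106. 113. 245. 167.] [309.8 236.5  28.1 173.8 -65.2]
case1 0.58 [233. 155. 409. 389.]
case1 0.45 [435.  12. 562. 102.]h.py:63: RuntimeWarning: overflow encountered in scalar negative
  return -np.sum(o&m)/max(1,np.sum(o|m))
```

```bash
sed -i 's|return -np.sum(o&m)/max(1,np.sum(o.m))|return -float(np.sum(o\&m))/max(1.,float(np.sum(o\|m)))|' h.py; grep -n "return -float" h.py
python3 - <<'E'
from h import *
ci=camera_info('wrist')
q=models.regions_of('wrist','base_mid')[0]; print(fitbox(q['mask'],ci,471,328,.187,.008)); print(np.round(rect(q,ci,.054),1))
q=models.regions_of('wrist','plate_top')[0]; print(fitbox(q['mask'],ci,468,333,.187,0,(.1,.17,.008)))
i=cv2.imread('pics/w15.png'); o=cv2.resize(i[0:300,200:460],(693,600)[:2]); cv2.imwrite('pics/c15.png',o[:600])
# held case: white front edge
img=i[:,:,::-1].copy(); h=cv2.cvtColor(img,cv2.COLOR_RGB2HSV); m=((h[...,2]>200)&(h[...,1]<40)).astype(np.uint8); m[:130]=0;m[310:]=0;m[:,:200]=0;m[:,440:]=0
n,l,s,c=cv2.connectedComponentsWithStats(m); k=1+np.argmax(s[1:,4]); print(s[k])
print(proj(ci,[[.4931+ (a*-.186+b*.983),.2072+(a*.983+b*.186),.31] for a in(.066,) for b in(-.031,.031)]).round())
E
```

```text
63:        return -float(np.sum(o&m))/max(1.,float(np.sum(o|m)))
(array([4.69357e+02, 3.28973e+02, 2.21000e-01]), np.float64(0.963))
[469.1 329.6  64.3 130.9  12.4]
(array([4.67586e+02, 3.32824e+02, 1.89000e-01]), np.float64(0.33))
[  235   165   175   116 13516]
[[231. 165.]
 [413. 165.]]
```

View pics/c15.png

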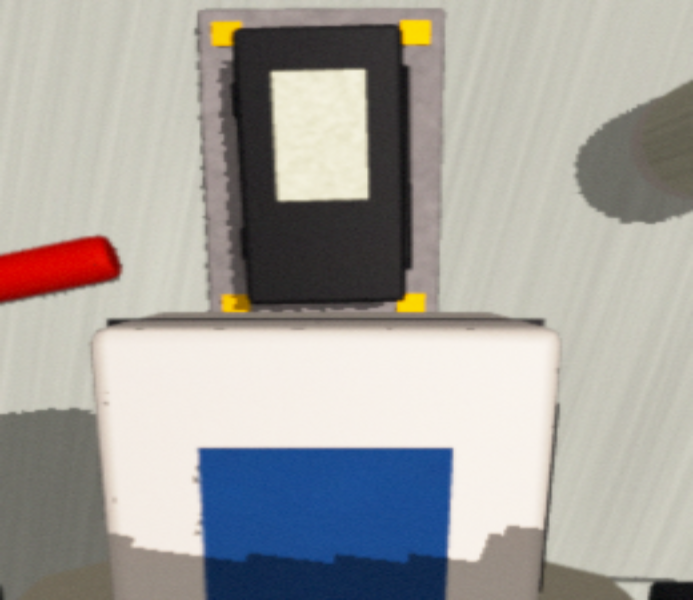

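Emit:
send_rows --plan '[{"offset":[0,0,0],"yaw":-0.032},{"offset":[15,0.4,0],"yaw":0},{"offset":[30,0.8,10],"yaw":0},{"offset":[35,1,20],"yaw":0},{"offset":[28,0.7,30],"yaw":0},{"offset":[16,0.3,40],"yaw":0},{"offset":[0,0,40],"yaw":0},{"offset":[0,0,30],"yaw":0},{"offset":[0,0,20],"yaw":0},{"offset":[0,0,8],"yaw":0},{"offset":[0,0,0],"yaw":0},{"offset":[0,0,0],"yaw":0},{"offset":[0,0,0],"yaw":0},{"offset":[0,0,0],"yaw":0}]'

```text
time: 45.6
tool_pos: [0.4699, 0.3303, 0.1031]
tool_rot: [3.139, -0.001, 1.79]
contact_force: [0.1, 0.5, -2.5]
opening: 0.0615
grip_force: 45.0
```

```bash
python3 - <<'E'
from h import *
st=status.observe(); print(st['tool_pos'],st['tool_rot'],st['opening'],st['contact_force'])
go(469.3,329.1,91,1.789)
E
```

```text
[0.4699489  0.33034882 0.10310184] [ 3.13940513e+00 -5.28596359e-04  1.78961394e+00] 0.061454805362893244 [ 0.10926216  0.48688088 -2.52394698]
shift [-1.1 -0.9 12.1] turn 0.001 t 45.6
```

Emit:
send_rows --plan '[{"offset":[-1,-0.9,3],"yaw":0},{"offset":[0,0,3],"yaw":0},{"offset":[0,0,2],"yaw":0},{"offset":[0,0,2],"yaw":0},{"offset":[0,0,1],"yaw":0},{"offset":[0,0,0],"yaw":0},{"offset":[0,0,0],"yaw":0}]'

```text
time: 46.3
tool_pos: [0.4687, 0.3289, 0.0909]
tool_rot: [-3.142, 0.0, 1.79]
contact_force: [0.6, -0.2, -2.3]
opening: 0.0618
grip_force: 45.0
```

Emit:
send_rows --plan '[{"offset":[0,0,1],"yaw":0},{"offset":[0,0,0.5],"yaw":0},{"offset":[0,0,0.5],"yaw":0},{"offset":[0,0,0],"yaw":0},{"offset":[0,0,0],"yaw":0}]'

```text
time: 46.8
tool_pos: [0.4689, 0.329, 0.09]
tool_rot: [3.141, -0.0, 1.79]
contact_force: [-2.0, -1.6, 6.8]
opening: 0.0619
grip_force: 45.0
```

Emit:
send_rows --plan '[{"offset":[0,0,-0.5],"yaw":0},{"offset":[0,0,0],"yaw":0},{"offset":[0,0,0],"yaw":0},{"offset":[0,0,0],"yaw":0},{"offset":[0,0,-10],"yaw":0},{"offset":[0,0,-30],"yaw":0},{"offset":[0,0,-40],"yaw":0},{"offset":[0,0,-40],"yaw":0},{"offset":[-20,0,-40],"yaw":0},{"offset":[-35,0,-40],"yaw":0},{"offset":[-35,0,0],"yaw":0},{"offset":[-20,0,0],"yaw":0},{"offset":[0,0,0],"yaw":0},{"offset":[0,0,0],"yaw":0},{"offset":[0,0,0],"yaw":0}]' --hand 0

```text
time: 48.3
tool_pos: [0.4919, 0.2244, 0.2871]
tool_rot: [-3.142, -0.0, 1.791]
contact_force: [-0.1, 0.6, 0.3]
opening: 0.0918
grip_force: 0.0
```

```bash
python3 - <<'E'
from h import *
st=status.observe(); print(st['tool_pos'],st['tool_rot'])
ci=camera_info('wrist'); i=read_camera('wrist'); save(i,'w16')
q=models.regions_of('wrist','case1_mid'); 
for a in q[:2]: print(a['conf'],np.round(a['extent']),fitbox(a['mask'],ci,469,329,.218,.054),np.round(rect(a,ci,.1),1))
for a in models.regions_of('wrist','base_mid')[:1]: print('base',a['conf'],np.round(a['extent']),a['mask'].sum())
it,ct=look('top',{'case4_mid':.046,'case1_mid':.1})
q=models.regions_of('top','case4_mid')[0]; print(fitbox(q['mask'],ct,580,-375,.26,0))
q=models.regions_of('top','case1_mid')[0]; print(fitbox(q['mask'],ct,469,329,.22,.054))
E
```

```text
[0.49188067 0.22438676 0.28709187] [-3.14154663e+00 -3.00176830e-04  1.79055244e+00]
0.73 [283.  10. 361. 174.] (array([4.68911e+02, 3.28685e+02, 2.28000e-01]), np.float64(0.967)) [469.2 328.8  65.3 131.9  12.7]
case4_mid 0.81 [438. 218. 493. 253.] ctr 579.8 -374.6 size 67.6 143.6 yaw 15.5
case1_mid 0.89 [154. 260. 188. 287.] ctr 458.5 336.8 size 47.7 77.7 yaw 7.3
(array([ 5.82091e+02, -3.78899e+02,  2.63000e-01]), np.float64(0.948))
(array([ 4.61367e+02,  3.58987e+02, -1.95000e-01]), np.float64(0.303))
```

Emit:
send_rows --plan '[{"offset":[0,0,0],"yaw":-0.043},{"offset":[-20,-2,0],"yaw":0},{"offset":[-43,-4.5,2],"yaw":0},{"offset":[-43,-4.5,2],"yaw":0},{"offset":[-43,-4.5,2],"yaw":0},{"offset":[-43,-4.5,2],"yaw":0},{"offset":[-43,-4.5,2],"yaw":0},{"offset":[-43,-4.5,2],"yaw":0},{"offset":[-43,-4.5,2],"yaw":0},{"offset":[-43,-4.5,2],"yaw":0},{"offset":[-43,-4.5,2],"yaw":0},{"offset":[-43,-4.5,2],"yaw":0},{"offset":[-43,-4.5,0],"yaw":0},{"offset":[-43,-4.5,0],"yaw":0},{"offset":[-43,-4.5,0],"yaw":0},{"offset":[-43,-4.5,0],"yaw":0},{"offset":[-30,-4,0],"yaw":0},{"offset":[0,0,0],"yaw":0},{"offset":[0,0,0],"yaw":0},{"offset":[0,0,0],"yaw":0}]' --hand 0.2

```text
time: 50.7
tool_pos: [0.5946, -0.423, 0.2672]
tool_rot: [3.142, -0.0, 1.834]
contact_force: [-0.5, 0.2, 0.5]
opening: 0.0736
grip_force: 0.0
```

```bash
python3 - <<'E'
from h import *
st=status.observe(); print(st['tool_pos'],st['tool_rot'],st['opening'])
ci=camera_info('wrist'); i=read_camera('wrist'); save(i,'w17')
for a in models.regions_of('wrist','case4_mid')[:2]:
    f=fitbox(a['mask'],ci,582,-379,.263,0); print(a['conf'],np.round(a['extent']),f,np.round(rect(a,ci,.046),1))
it=read_camera('top');ct=camera_info('top')
q=models.regions_of('top','case1_mid')[0]; print('top case1',q['conf'],fitbox(q['mask'],ct,469,329,.22,.054))
q=models.regions_of('top','new_contacts')[:2]; print([(a['conf'],a['extent']) for a in q])
for n in ('case2_mid','case3_mid'): print(n,[(round(a['conf'],2),np.round(a['extent'])) for a in models.regions_of('top',n)[:2]])
E
```

```text
[ 0.59463159 -0.42295981  0.26715164] [ 3.14154948e+00 -4.84892007e-04  1.83376896e+00] 0.07357613398620634
0.62 [285.  97. 358. 236.] (array([ 5.80376e+02, -3.81832e+02,  2.56000e-01]), np.float64(0.965)) [ 580.6 -381.1   65.2  130.6   14.5]
top case1 0.9 (array([4.71769e+02, 3.30488e+02, 2.00000e-01]), np.float64(0.919))
[(0.61, [287.1, 202.5, 319.5, 218.2])]
case2_mid [(0.32, array([144., 194., 176., 224.]))]
case3_mid [(0.22, array([436., 217., 486., 254.]))]
```

Emit:
send_rows --plan '[{"offset":[0,0,0],"yaw":0.007},{"offset":[15,-1,10],"yaw":0},{"offset":[18,-1.1,30],"yaw":0},{"offset":[10.7,-1,40],"yaw":0},{"offset":[0,0,40],"yaw":0},{"offset":[0,0,40],"yaw":0},{"offset":[0,0,30],"yaw":0},{"offset":[0,0,10],"yaw":0},{"offset":[0,0,0],"yaw":0},{"offset":[0,0,0],"yaw":0},{"offset":[0,0,0],"yaw":0},{"offset":[0,0,0],"yaw":0}]'

```text
time: 52.25
tool_pos: [0.5811, -0.3832, 0.069]
tool_rot: [3.14, 0.003, 1.826]
contact_force: [-0.1, 0.6, 0.3]
opening: 0.0734
grip_force: 0.0
```

```bash
python3 - <<'E'
from h import *
st=status.observe(); print(st['tool_pos'],st['tool_rot'],st['contact_force'])
go(580.5,-381.5,42,1.827)
E
```

```text
[ 0.58109016 -0.38318941  0.06902423] [3.13977053e+00 2.60317379e-03 1.82576011e+00] [-0.09959014  0.5999641   0.32210045]
shift [ 1.8 -0.1 27. ] turn -0.001 t 52.2
```

Emit:
send_rows --plan '[{"offset":[1.5,0,8],"yaw":0},{"offset":[0,0,9],"yaw":0},{"offset":[0,0,7],"yaw":0},{"offset":[0,0,2],"yaw":0},{"offset":[0,0,0],"yaw":0},{"offset":[0,0,0],"yaw":0}]'

```text
time: 52.85
tool_pos: [0.5801, -0.3813, 0.0411]
tool_rot: [3.141, 0.0, 1.826]
contact_force: [0.4, 0.4, 0.0]
opening: 0.0736
grip_force: 0.0
```

Emit:
send_rows --plan '[{"offset":[0,0,0],"yaw":0},{"offset":[0,0,0],"yaw":0},{"offset":[0,0,0],"yaw":0},{"offset":[0,0,0],"yaw":0},{"offset":[0,0,0],"yaw":0},{"offset":[0,0,0],"yaw":0}]' --hand 1 --squeeze 45

```text
time: 53.45
tool_pos: [0.5802, -0.3813, 0.0415]
tool_rot: [3.141, 0.001, 1.826]
contact_force: [-0.4, -0.3, 2.8]
opening: 0.062
grip_force: 45.0
```

Emit:
send_rows --plan '[{"offset":[0,0,-10],"yaw":0},{"offset":[0,0,-30],"yaw":0},{"offset":[0,0,-45],"yaw":0},{"offset":[0,0,-45],"yaw":0},{"offset":[0,0,-45],"yaw":0},{"offset":[0,0,-45],"yaw":0},{"offset":[0,0,-30],"yaw":0},{"offset":[0,0,-8],"yaw":0.036},{"offset":[0,0,0],"yaw":0}]'

```text
time: 54.35
tool_pos: [0.5802, -0.3813, 0.3015]
tool_rot: [3.139, 0.003, 1.789]
contact_force: [-0.6, 0.7, -2.6]
opening: 0.0616
grip_force: 45.0
```

Emit:
send_rows --plan '[{"offset":[15,1,0],"yaw":0},{"offset":[30,2,0],"yaw":0},{"offset":[40,3,0],"yaw":0},{"offset":[40,3,0],"yaw":0},{"offset":[40,3,0],"yaw":0},{"offset":[40,3,0],"yaw":0},{"offset":[40,3,0],"yaw":0},{"offset":[40,3,0],"yaw":0},{"offset":[40,3,0],"yaw":0},{"offset":[40,3,0],"yaw":0},{"offset":[40,3,0],"yaw":0},{"offset":[40,3,0],"yaw":0},{"offset":[40,3,0],"yaw":0},{"offset":[40,3,0],"yaw":0},{"offset":[35,3,0],"yaw":0},{"offset":[25,3,0],"yaw":0},{"offset":[12,1,0],"yaw":0},{"offset":[0,0,0],"yaw":0},{"offset":[0,0,0],"yaw":0},{"offset":[0,0,0],"yaw":0}]'

```text
time: 56.35
tool_pos: [0.4954, 0.2103, 0.2988]
tool_rot: [-3.141, 0.001, 1.788]
contact_force: [0.1, 0.9, -2.4]
opening: 0.0618
grip_force: 45.0
```

```bash
python3 - <<'E'
from h import *
st=status.observe(); print(st['tool_pos'],st['tool_rot'],st['opening'],st['contact_force'])
ci=camera_info('wrist'); i=read_camera('wrist'); save(i,'w18')
for a in models.regions_of('wrist','case1_mid')[:1]: print('case1',a['conf'],np.round(a['extent']),fitbox(a['mask'],ci,469,329,.218,.054),np.round(rect(a,ci,.1),1))
h=cv2.cvtColor(i,cv2.COLOR_RGB2HSV); m=cv2.inRange(h,(5,150,100),(20,255,255)); m[300:]=0
n,l,s,c=cv2.connectedComponentsWithStats(m); k=1+np.argmax(s[1:,4]); print('orange',s[k])
p=st['tool_pos'];y=st['tool_rot'][2]; X=np.array([np.cos(y),np.sin(y)]);Y=np.array([np.sin(y),-np.cos(y)])
print(proj(ci,[[*(p[:2]+.066*X+b*Y),p[2]+.0045] for b in(-.031,.031)]).round())
go(468.9,329,160,1.79)
E
```

```text
[0.49540335 0.2102931  0.29879287] [-3.14100968e+00  5.73486528e-04  1.78847076e+00] 0.06175917513225771 [ 0.09881981  0.89474322 -2.41943848]
case1 0.68 [281.   1. 360. 157.] (array([4.68515e+02, 3.30543e+02, 2.16000e-01]), np.float64(0.976)) [469.2 328.8  64.9 129.3  13.4]
orange [  237   148   169   152 15789]
[[236. 163.]
 [410. 163.]]
shift [121.5  -0.2 139. ] turn -0.002 t 56.5
```

Emit:
send_rows --plan '[{"offset":[15,0,0],"yaw":-0.002},{"offset":[30,0,0],"yaw":0},{"offset":[35,-0.2,10],"yaw":0},{"offset":[26,0,20],"yaw":0},{"offset":[15.5,0,30],"yaw":0},{"offset":[0,0,35],"yaw":0},{"offset":[0,0,30],"yaw":0},{"offset":[0,0,14],"yaw":0},{"offset":[0,0,0],"yaw":0},{"offset":[0,0,0],"yaw":0},{"offset":[0,0,0],"yaw":0},{"offset":[0,0,0],"yaw":0},{"offset":[0,0,0],"yaw":0}]'

```text
time: 57.75
tool_pos: [0.4687, 0.3302, 0.1609]
tool_rot: [3.14, -0.0, 1.792]
contact_force: [0.8, 0.2, -1.4]
opening: 0.0619
grip_force: 45.0
```

```bash
python3 - <<'E'
from h import *
st=status.observe(); print(st['tool_pos'],st['tool_rot'],st['opening'],st['contact_force'])
go(468.9,329.1,142,1.79)
E
```

```text
[0.46872938 0.3302482  0.1609065 ] [ 3.14005567e+00 -3.49704011e-04  1.79167281e+00] 0.06194818777051846 [ 0.78642289  0.21662497 -1.44454062]
shift [-1.2 -0.1 18.9] turn 0.002 t 57.8
```

Emit:
send_rows --plan '[{"offset":[-0.8,0,5],"yaw":0.001},{"offset":[0,0,5],"yaw":0},{"offset":[0,0,4],"yaw":0},{"offset":[0,0,2],"yaw":0},{"offset":[0,0,1],"yaw":0},{"offset":[0,0,0],"yaw":0},{"offset":[0,0,0],"yaw":0},{"offset":[0,0,0],"yaw":0}]'

```text
time: 58.55
tool_pos: [0.4687, 0.3294, 0.1432]
tool_rot: [3.141, -0.0, 1.791]
contact_force: [0.0, -0.0, -2.4]
opening: 0.0617
grip_force: 45.0
```

Emit:
send_rows --plan '[{"offset":[0,0,0.7],"yaw":0},{"offset":[0,0,0.7],"yaw":0},{"offset":[0,0,0],"yaw":0},{"offset":[0,0,0],"yaw":0}]'

```text
time: 58.95
tool_pos: [0.4685, 0.3293, 0.1416]
tool_rot: [-3.141, 0.0, 1.791]
contact_force: [-0.0, -0.6, -2.4]
opening: 0.0618
grip_force: 45.0
```

Emit:
send_rows --plan '[{"offset":[0,0,0.5],"yaw":0},{"offset":[0,0,0.5],"yaw":0},{"offset":[0,0,0],"yaw":0},{"offset":[0,0,0],"yaw":0}]'

```text
time: 59.35
tool_pos: [0.4686, 0.3293, 0.1414]
tool_rot: [3.141, -0.0, 1.791]
contact_force: [-1.9, -1.1, 5.3]
opening: 0.0618
grip_force: 45.0
```

Seated at 0.1414. Release, retreat, check.

Emit:
send_rows --plan '[{"offset":[0,0,-0.3],"yaw":0},{"offset":[0,0,0],"yaw":0},{"offset":[0,0,0],"yaw":0},{"offset":[0,0,0],"yaw":0},{"offset":[0,0,-10],"yaw":0},{"offset":[0,0,-30],"yaw":0},{"offset":[0,0,-40],"yaw":0},{"offset":[0,0,-40],"yaw":0},{"offset":[-30,0,-30],"yaw":0},{"offset":[-40,0,0],"yaw":0},{"offset":[-40,0,0],"yaw":0},{"offset":[-45,0,0],"yaw":0},{"offset":[-45,0,0],"yaw":0},{"offset":[-45,0,0],"yaw":0},{"offset":[-45,0,0],"yaw":0},{"offset":[-30,0,0],"yaw":0},{"offset":[0,0,0],"yaw":0},{"offset":[0,0,0],"yaw":0}]' --hand 0

```text
time: 61.15
tool_pos: [0.5384, 0.0167, 0.2914]
tool_rot: [3.141, -0.0, 1.789]
contact_force: [0.4, 0.8, -0.3]
opening: 0.0917
grip_force: 0.0
```

```bash
python3 - <<'E'
from h import *
st=status.observe(); print(st['tool_pos'],st['time'])
for cam in('top','scene'):
    i=read_camera(cam);ci=camera_info(cam); save(i,cam+'9')
    for n,x,y,yaw,z,sz in(('case4_mid',469,329,.22,.1,(.062,.132,.046)),('case1_mid',469,329,.22,.054,(.062,.132,.046)),('base_mid',469,329,.22,.008,(.062,.132,.046))):
        for q in models.regions_of(cam,n)[:1]: print(cam,n,round(q['conf'],2),np.round(q['extent']),fitbox(q['mask'],ci,x,y,yaw,z,sz))
    for n in('old_grip','new_contacts','clamp'):
        for q in models.regions_of(cam,n)[:1]: print(cam,n,round(q['conf'],2),np.round(q['extent']))
E
```

```text
[0.53838046 0.01672152 0.29138619] 61.15
top case4_mid 0.17 [155. 256. 210. 289.] (array([446.438, 282.436,   0.652]), np.float64(0.061))
top case1_mid 0.52 [152. 250. 207. 286.] (array([4.69229e+02, 3.29036e+02, 1.63000e-01]), np.float64(0.118))
top base_mid 0.55 [348. 143. 367. 161.] (array([4.69e+02, 3.29e+02, 2.20e-01]), np.float64(0.0))
top old_grip 0.67 [434. 266. 482. 290.]
top clamp 0.72 [136. 249. 200. 288.]
scene case4_mid 0.72 [431. 128. 510. 184.] (array([4.68472e+02, 3.31888e+02, 2.59000e-01]), np.float64(0.93))
scene case1_mid 0.67 [428. 167. 500. 200.] (array([4.70412e+02, 3.28272e+02, 2.80000e-01]), np.float64(0.436))
scene base_mid 0.69 [427. 178. 494. 214.] (array([4.70733e+02, 3.27944e+02, 2.85000e-01]), np.float64(0.366))
scene old_grip 0.85 [ 96. 247. 157. 281.]
scene new_contacts 0.58 [320. 264. 366. 290.]
scene clamp 0.85 [303. 242. 392. 317.]
```

```bash
python3 -c "
from h import *
print(ticket.hand_in())"
```

```text
the job is handed in; nothing more can be done
None
```

The job is handed in at about 61 s. The old card is in the tray, and the new one sat fully home by feel, contacts to the connector, before I released it and closed the clamp to its stop. The white and orange cases are stacked on the black one. My last look at the finished stack was by camera measurement only, which placed the orange case within about 3 mm of the column.

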